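Register, clip and load a sample rack

TASK

Push the white tube rack fully home on the aluminium deck, flush against both the rear fence and the side stop of the fixture, then clip it there with every spring clip parked on the steel bar, each pushed well down over the rack's rear flange and the fence together. Stand every capped tube from the green rack in a well of the white rack, never tipping a tube over, let go of everything, and leave the other things on the deck where they are.

Things in the scene. Friction and masses are not known exactly. Their poses are not given: they have to be found in the camera images.
- fixture: Aluminium fixture bolted to the deck. Origin on the deck at the middle of the fence's front face. Rear fence: upright plate along y, 210 mm long, 6 mm thick (x 0 to +6), 75 mm high, with a 6 mm high foot behind it (x +6 to +36). Side stop: bar along x (x -95 to -15), 12 mm thick, 30 mm high, its face at y +90 looking to -y.
- home (a point): Where the rack's origin lies when the rack is home against both stops: 45 mm in front of the fence (-x), on the deck; axes as the fixture's, which the rack's axes then match.
- edge (a point): Middle of the top edge where the fence and the rack's flange meet when the rack is home, 75 mm above the deck; axes as the fixture's. The fence's 6 mm lies on its +x side, the flange's 6 mm on its -x side, 12 mm in all; the flange then spans y -90 to +90.
- rack: Loose white plastic rack, about 0.45 kg, 90 (x) by 180 mm (y); block 36 mm high, with an upright rear flange 6 mm thick (x +39 to +45) along its +x side, rising to 75 mm. Origin: centre of the underside. Five round wells 21 mm wide, 28 mm deep (floor 8 mm above the underside) at x -20, y -68, -34, 0, +34, +68 mm. It starts some cm off both stops and a little turned.
- bar: Fixed steel parking bar, an upright plate along its x, 170 mm long, 12 mm thick, its top edge 66 mm above the deck, on a foot 50 mm wide; origin on the deck below its middle.
- supply: Fixed green tube rack, 160 mm (x) by 50 mm (y), 45 mm high, with four wells 35 mm deep in a row along x at -60, -20, +20 and +60 mm; origin at the centre of its underside.
- clip0: Black sprung clip (like a clothes peg) parked on the bar, jaws down, handles up; may be absent. 22 mm wide along y, 79 mm tall, 80 g. Origin midway between the jaw tips, z up. Squeezing its handles together along its x opens the jaws below. Its steel spring barrel, lower side 31 mm above the jaw tips, rests on the edge when the clip is fully down.
- clip0_grip (a point): Middle between the handles of clip0, 66 mm above its jaw tips: where to squeeze it. At rest the handles are 36 mm wide over all here, 40 mm at the top (12 mm higher); squeezed fully (about 12 N) they stand parallel, 24 mm over all, and the jaw tips are 26 mm apart.
- clip0_jaw (a joint): Opening of clip0's jaw hinge, rad: 0 on a 12 mm edge, about -0.17 on 6 mm, 0.4 when squeezed fully open.
- clip1: Black sprung clip (like a clothes peg) parked on the bar, jaws down, handles up; may be absent. 22 mm wide along y, 79 mm tall, 80 g. Origin midway between the jaw tips, z up. Squeezing its handles together along its x opens the jaws below. Its steel spring barrel, lower side 31 mm above the jaw tips, rests on the edge when the clip is fully down.
- clip1_grip (a point): Middle between the handles of clip1, 66 mm above its jaw tips: where to squeeze it. At rest the handles are 36 mm wide over all here, 40 mm at the top (12 mm higher); squeezed fully (about 12 N) they stand parallel, 24 mm over all, and the jaw tips are 26 mm apart.
- clip1_jaw (a joint): Opening of clip1's jaw hinge, rad: 0 on a 12 mm edge, about -0.17 on 6 mm, 0.4 when squeezed fully open.
- clip2: Black sprung clip (like a clothes peg) parked on the bar, jaws down, handles up; may be absent. 22 mm wide along y, 79 mm tall, 80 g. Origin midway between the jaw tips, z up. Squeezing its handles together along its x opens the jaws below. Its steel spring barrel, lower side 31 mm above the jaw tips, rests on the edge when the clip is fully down.
- clip2_grip (a point): Middle between the handles of clip2, 66 mm above its jaw tips: where to squeeze it. At rest the handles are 36 mm wide over all here, 40 mm at the top (12 mm higher); squeezed fully (about 12 N) they stand parallel, 24 mm over all, and the jaw tips are 26 mm apart.
- clip2_jaw (a joint): Opening of clip2's jaw hinge, rad: 0 on a 12 mm edge, about -0.17 on 6 mm, 0.4 when squeezed fully open.
- tube0: Glass sample tube with a yellow cap, 100 mm tall, 25 g; may be absent. Body 16 mm across, cap 18 mm across and 20 mm high at the top. Origin at the centre of its foot, z up. Stands in a well of the green rack.
- tube1: Glass sample tube with a yellow cap, 100 mm tall, 25 g; may be absent. Body 16 mm across, cap 18 mm across and 20 mm high at the top. Origin at the centre of its foot, z up. Stands in a well of the green rack.
- tube2: Glass sample tube with a yellow cap, 100 mm tall, 25 g; may be absent. Body 16 mm across, cap 18 mm across and 20 mm high at the top. Origin at the centre of its foot, z up. Stands in a well of the green rack.
- tube3: Glass sample tube with a yellow cap, 100 mm tall, 25 g; may be absent. Body 16 mm across, cap 18 mm across and 20 mm high at the top. Origin at the centre of its foot, z up. Stands in a well of the green rack.
- jar: Bystander: small amber jar 40 mm across, 55 mm tall; leave alone.
- wrench: Bystander: wrench 150 mm long lying on the deck; leave alone.
- capbox: Bystander: open grey box 90 by 70 by 45 mm; leave alone.
Mind the look-alikes: they are no part of the job. Leave any blue or yellow look-alike of the clip1 alone.

How it is judged:
By the outcome, as a careful person would: the job done as asked, in the order asked, and still so for the second after the job is handed in, with the robot touching nothing.
Of clip0, clip1, clip2 only 2 to 3 are there at a start; the rules pass over those that are not, and their reading is None.
Of tube0, tube1, tube2, tube3 only 2 to 4 are there at a start; the rules pass over those that are not, and their reading is None.
At some moment in a run one of rack may be knocked a few centimetres aside while the robot is not near it.
It also fails if it takes over 210 s, if anything falls off the work surface, if the arm or the gripper's body presses on something with over 40 N, if the wrist force passes 120 N, or if a joint passes its speed limit or range.

ROBOT

A 6-joint arm with a two-finger parallel gripper is mounted at the origin on the work surface. World frame = base frame: x ahead of the robot, y to its left, z up, the work surface at z = 0. Lengths are in m, angles in degrees, forces in N, time in s.
With the tool pointing down it reaches from about 0.3 to 0.75 m from the base axis. Payload 8.5 kg.
Tool frame: the origin (TCP) lies midway between the tips of the shut fingers; the grasp point (between the pads) lies 19 mm behind it (env.grip_depth is the distance from the TCP to the grasp point, in m); x points along the fingers, y is the direction in which the jaws open and shut, and the axes are right-handed (so a half turn about x gives the same grasp; the last joint's range is limited). The gripper opens to 85 mm and grips with 20 to 120 N. Pads are 22 mm wide; open, the fingers measure 114 mm over their backs; the gripper's body (76 mm by 85 mm) begins 54 mm behind the grasp point. The pads swing forward as they close: fully open they stand 13 mm farther back than shut.
Start: joints at [-84.93, 21.807, 74.336, -0, 83.858, -12.336], TCP at [0.165, -0.525, 0.231] pointing down, gripper open.
Joint ranges: [-178.18, 178.18], [-50.72, 133.34], [12.68, 142.11], [-81.47, 261.47], [9.98, 163.14], [-165.26, 165.26]. Speed limits (degrees/s): [136.94, 136.94, 180, 180, 180, 180].

INTERFACE

Orientations are given as a 3x3 rotation matrix whose columns are the frame's x, y, z axes.
In Python, from rig import env gives the robot as it stands.
- The arm moves only by the tool play_rows, never from a script. Its arguments are lists of equal length, an entry for each row: "travel": the shift along the world's x, y, z in cm, a list of three; "rotation": the turn, a rotation vector about the world's x, y, z in rad, a list of three; "claw": the finger opening in cm, from 0 to 8.54. A call has 1 to 12 rows; each row shifts and turns the pose as measured when the row begins; what a row does not reach is not made up. A row lasts 1/12 s, in which the tool goes at most 41.7 mm and 7.16 degrees, less where a joint would pass 70% of its speed; a pose out of reach is approached as far as the arm can. A call is refused whole if a number of a shift passes 4.17 or a number of a turn 0.125, either way. A call with a gripper value outside its range is refused whole. The fingers move at their own pace and stop on an object; "squeeze" is the grip in N (left out, the last holds). Time passes only in rows, so rows that do not move let the fingers close. It gives the time, the measured TCP pose, the force and the opening at its end, in the units of the state.
- env.observe(): the state, without advancing time (a new reading comes with each control period).
- env.get_image(name): name is "scene" or "top" or "wrist"; returns the picture (420x560x3 uint8, red, green, blue); there is no depth.
- env.camera_info(name): a dict with "vertical_fov" (degrees; the focal length in pixels is half the picture's height over the tangent of half this angle, whatever the lens; pixels are square), "cx", "cy" (the principal point, pixels), "eye" and "rotation" of the camera in the world. Camera axes: x right, y down, z forward; pixel columns grow to the right and rows downward; lengths in m; the calibration is good to about 2 mm. The wrist camera is an equidistant fisheye: a pixel r from the principal point sees the ray r / f radians off the axis. A picture is of the moment at which its call begins: read the wrist's pose just before it. camera_info takes no time and is no camera call; for the wrist camera it gives the pose at the moment of the call.
- env.close_job(): hands the job in, once; it reports no verdict.
The state is a dict: "time_s": time; "q": joint angles; "qvel": joint speeds; "joint_efforts": joint torques, N m; "position": TCP position; "tool_rot": TCP orientation; "ft_force": force on the tool from outside, world axes, zero at the start; "wrist_torque": the same for the moment, N m; "grip_width": finger opening in m.
Only numpy, scipy, OpenCV 4.12 (cv2) and the standard library are available. Lean on these libraries where they do the work, as an engineer would, in place of code of your own. Each camera call takes 0.05 s, during which the arm holds its last target.

## Working session

There is one attempt and no reset: what is moved stays moved. The work goes in short steps, Python scripts to look and compute and a tool call to move; the robot and the scene stay as the last step left them, time stands still between calls to the robot, and variables do not carry over. Pictures are saved under pics/ and viewed, and the job is handed in when it is done.

Besides the shell and the picture viewer there is one more tool, called after "Call:" as a command line: name --argument value ..., lists and objects as JSON in quotes. play_rows: Moves the arm, as the interface text tells. Its arguments: {"type":"object","properties":{"travel":{"type":"array","items":{"type":"array","items":{"type":"number"}}},"rotation":{"type":"array","items":{"type":"array","items":{"type":"number"}}},"claw":{"type":"array","items":{"type":"number"}},"squeeze":{"type":"number"}},"required":["travel","rotation","claw"]}

```bash
ls; mkdir -p pics; cat > h.py <<'E'
import numpy as np, cv2
from rig import env
def snap(name,fn):
    info=env.camera_info(name); im=np.array(env.get_image(name)); cv2.imwrite('pics/'+fn+'.png',im[:,:,::-1]); return im,info
def ray(info,u,v,fish=False):
    f=210/np.tan(np.radians(info['vertical_fov'])/2)
    x,y=(u-info['cx'])/f,(v-info['cy'])/f
    if fish:
        r=np.hypot(x,y); d=np.array([np.sin(r)*x/r,np.sin(r)*y/r,np.cos(r)]) if r>1e-9 else np.array([0,0,1.])
    else: d=np.array([x,y,1.])
    d=np.array(info['rotation'])@d
    return np.array(info['eye']),d/np.linalg.norm(d)
def onz(info,u,v,z,fish=False):
    e,d=ray(info,u,v,fish); return e+d*(z-e[2])/d[2]
def proj(info,p,fish=False):
    f=210/np.tan(np.radians(info['vertical_fov'])/2)
    c=np.array(info['rotation']).T@(np.array(p)-np.array(info['eye']))
    if fish:
        r=np.hypot(c[0],c[1]); t=np.arctan2(r,c[2]); return info['cx']+f*t*c[0]/r, info['cy']+f*t*c[1]/r
    return info['cx']+f*c[0]/c[2], info['cy']+f*c[1]/c[2]
E
python3 - <<'E'
from h import *
for n in ['scene','top','wrist']:
    im,i=snap(n,n+'0'); print(n,i)
s=env.observe(); print(s); print(env.grip_depth)
E
```

```text
pics
scene {'vertical_fov': 43.56241733820272, 'cx': 279.94014277749227, 'cy': 207.5716378655542, 'eye': array([ 1.27999774, -0.50435863,  0.96332905]), 'rotation': array([[ 0.59405909,  0.55880952, -0.57864126],
       [ 0.80437831, -0.40520911,  0.43448948],
       [ 0.00832615, -0.72355891, -0.69021242]])}
top {'vertical_fov': 52.44270947798523, 'cx': 276.71823632633107, 'cy': 215.783064628358, 'eye': array([0.36025551, 0.05287838, 1.08596184]), 'rotation': array([[-0.01606332, -0.98127824,  0.19192442],
       [-0.99971726,  0.01912787,  0.01412529],
       [-0.01753195, -0.19164326, -0.98130805]])}
wrist {'vertical_fov': 65.70646984690485, 'cx': 281.11998078060503, 'cy': 207.24570835676084, 'eye': array([ 0.23816641, -0.50091402,  0.37319679]), 'rotation': array([[ 0.30001739, -0.90876512, -0.29006123],
       [-0.95393316, -0.28614425, -0.09018311],
       [-0.00104408,  0.30375553, -0.95274944]])}
{'time_s': 0.15, 'q': array([-8.49293695e+01,  2.18332915e+01,  7.43717640e+01,  3.56870903e-04,
        8.38576406e+01, -1.23349002e+01]), 'qvel': array([ 0.0306864 , -0.00592637, -0.19275615,  0.06712158,  0.0054193 ,
        0.037733  ]), 'joint_efforts': array([ 3.55387805e-03, -4.48622346e+01, -2.31346071e+01, -7.89357205e-05,
        3.73194940e-03, -2.27615720e-05]), 'position': array([ 0.16451101, -0.52459437,  0.2308604 ]), 'tool_rot': array([[-9.05455653e-05,  2.99132215e-01, -9.54211669e-01],
       [ 1.09051791e-03, -9.54211076e-01, -2.99132132e-01],
       [-9.99999401e-01, -1.06767001e-03, -2.39809458e-04]]), 'ft_force': array([0.63664872, 0.65563776, 0.1441248 ]), 'wrist_torque': array([ 0.03590706, -0.00044658, -0.03973523]), 'grip_width': 0.08556682232426749}
0.0187
```

View pics/scene0.png

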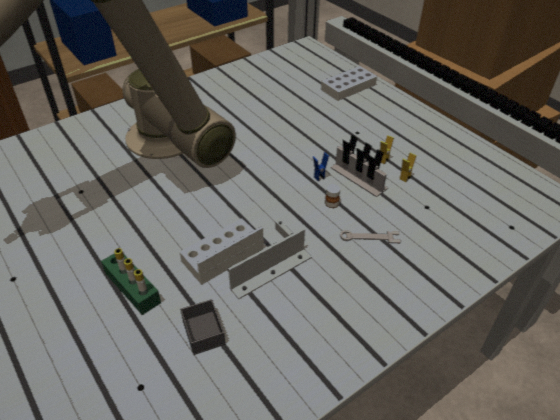

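View pics/top0.png

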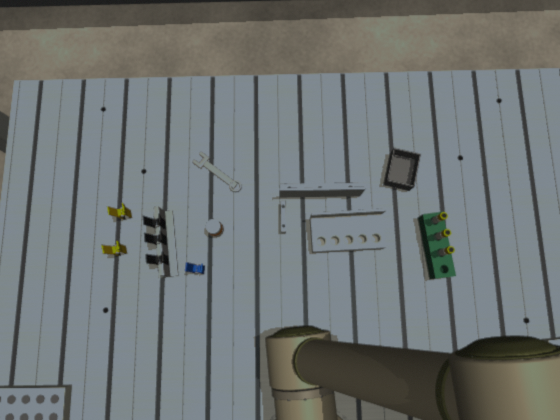

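View pics/wrist0.png

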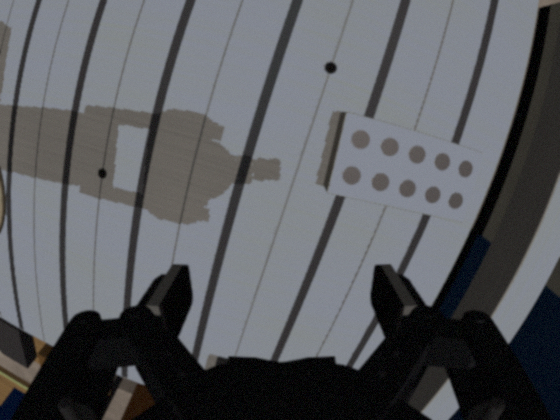

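```bash
python3 - <<'E'
import cv2
a=cv2.imread('pics/top0.png');b=cv2.imread('pics/scene0.png')
cv2.imwrite('pics/c1.png',cv2.resize(a[170:290,260:470],None,fx=3.8,fy=3.8,interpolation=cv2.INTER_CUBIC))
cv2.imwrite('pics/c2.png',cv2.resize(a[190:290,90:240],None,fx=5,fy=5,interpolation=cv2.INTER_CUBIC))
cv2.imwrite('pics/c3.png',cv2.resize(b[120:220,300:430],None,fx=6,fy=6,interpolation=cv2.INTER_CUBIC))
cv2.imwrite('pics/c4.png',cv2.resize(b[205:325,90:320],None,fx=3.4,fy=3.4,interpolation=cv2.INTER_CUBIC))
E
```

```text
(no output)
```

View pics/c1.png

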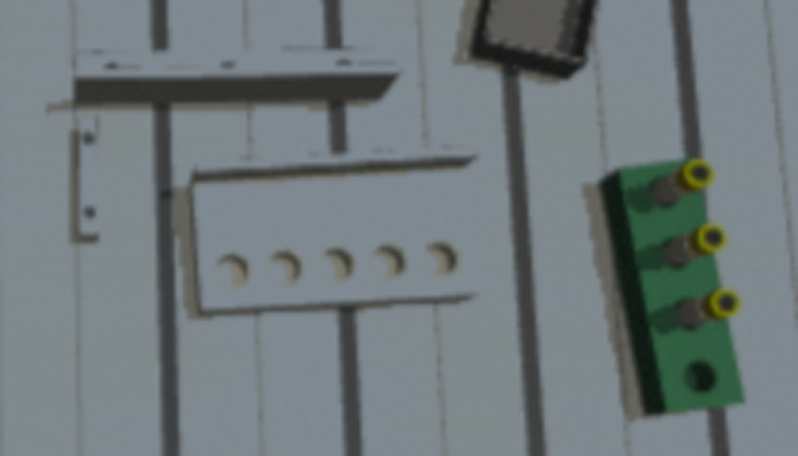

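View pics/c2.png

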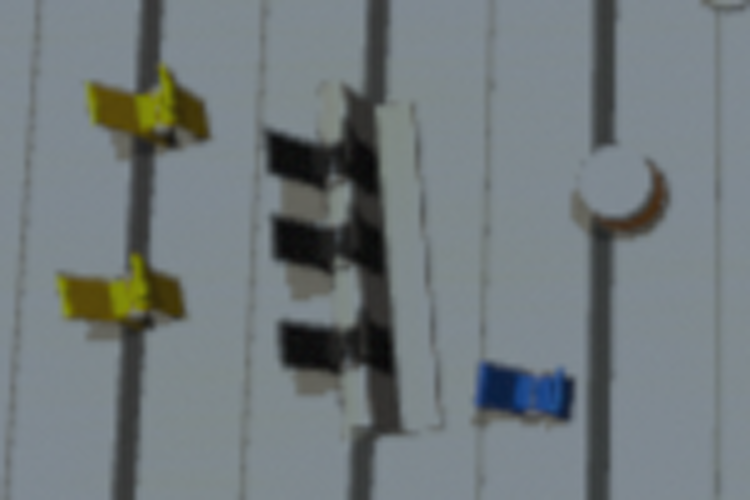

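View pics/c3.png

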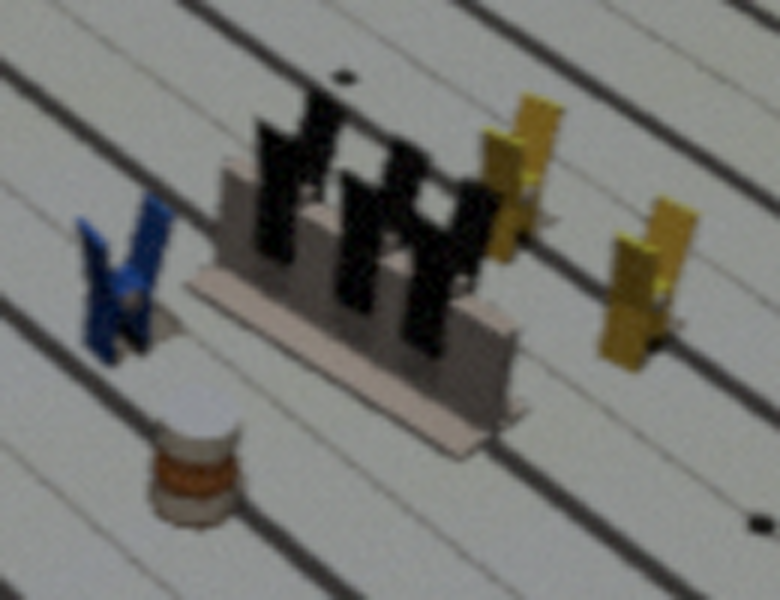

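View pics/c4.png

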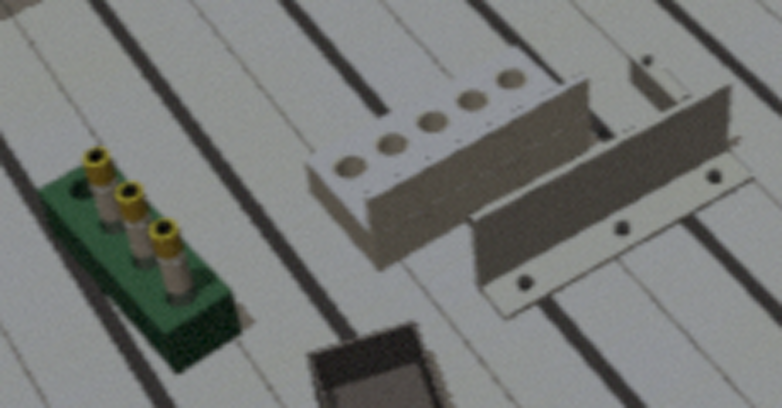

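```bash
python3 - <<'E'
from h import *
T=env.camera_info('top');S=env.camera_info('scene')
def c1(u,v):return 260+u/3.8,170+v/3.8
def c2(u,v):return 90+u/5,190+v/5
def c3(u,v):return 300+u/6,120+v/6
def c4(u,v):return 90+u/3.4,205+v/3.4
P=lambda n,I,uv,z:print(n,np.round(onz(I,*uv,z)[:2]*1000).astype(int))
P('fence top L',T,c1(76,76),.075);P('fence top R',T,c1(400,72),.075)
P('sidestop face top front',T,c1(98,237),.03);P('sidestop top rear',T,c1(98,118),.03)
P('flange L',T,c1(195,172),.075);P('flange R',T,c1(476,158),.075)
P('front L top',T,c1(198,312),.036);P('front R top',T,c1(474,295),.036)
for w in [(233,270),(286,267),(338,265),(390,261),(441,258)]:P('well',T,c1(*w),.036)
for w in [(698,174),(711,238),(724,303)]:P('cap',T,c1(*w),.1+.01)
P('emptywell',T,c1(700,377),.045)
for w in [(105,162),(132,199),(165,238)]:P('capS',S,c4(w[0]-8,w[1]-5),.11)
for w in [(511,79),(472,100),(432,121),(391,144),(350,167)]:P('wellS',S,c4(*w),.036)
P('fence S right rear',S,c4(730,86),.075);P('fence S left',S,c4(471,218),.075)
P('flange S r',S,c4(588,81),.075);P('flange S l',S,c4(368,200),.075)
P('bar L',T,c2(330,85),.066);P('bar R',T,c2(357,427),.066)
P('bar S far',S,c3(236,160),.066);P('bar S near',S,c3(516,330),.066)
for w in [(340,160),(345,245),(350,345)]:P('clipmid',T,c2(*w),.07)
P('jar',T,c2(615,185),.055);P('blue',T,c2(525,385),.05)
for w in [(50,40),(440,40)]: pass
E
```

```text
fence top L [622  58]
fence top R [ 620 -149]
sidestop face top front [524  46]
sidestop top rear [604  44]
flange L [558 -16]
flange R [ 563 -194]
front L top [473 -18]
front R top [ 481 -197]
well [500 -41]
well [501 -76]
well [ 502 -110]
well [ 504 -144]
well [ 505 -177]
cap [ 544 -320]
cap [ 504 -324]
cap [ 465 -328]
emptywell [ 425 -334]
capS [ 470 -330]
capS [ 508 -329]
capS [ 549 -326]
wellS [505 -43]
wellS [506 -77]
wellS [ 506 -111]
wellS [ 508 -145]
wellS [ 510 -179]
fence S right rear [631  56]
fence S left [ 626 -151]
flange S r [570 -20]
flange S l [ 574 -197]
bar L [588 364]
bar R [420 345]
bar S far [426 344]
bar S near [592 363]
clipmid [549 357]
clipmid [507 353]
clipmid [459 348]
jar [537 225]
blue [440 268]
```

Call:
play_rows --travel '[[2.2,3.3,0],[2.2,3.3,0],[2.2,3.3,0],[2.2,3.3,0],[2.2,3.3,0],[2.2,3.3,0],[2.2,3.3,0],[2.2,3.3,0],[2.2,3.3,0],[2.2,3.3,0],[2.2,3.3,0],[2.2,3.3,0]]' --rotation '[[0,0,-0.104],[0,0,-0.104],[0,0,-0.104],[0,0,0],[0,0,0],[0,0,0],[0,0,0],[0,0,0],[0,0,0],[0,0,0],[0,0,0],[0,0,0]]' --claw '[7,7,7,7,7,7,7,7,7,7,7,7]'

```text
time_s: 1.15
position: [0.431, -0.1137, 0.2277]
tool_rot: [[-0.001, -0.037, -0.999], [0.004, -0.999, 0.037], [-1.0, -0.004, 0.001]]
ft_force: [1.0, -0.5, 0.2]
grip_width: 0.0702
```

```bash
python3 - <<'E'
from h import *
im,i=snap('wrist','w1'); s=env.observe(); print(s['position'],s['tool_rot'],s['ft_force'],i['eye'])
E
```

```text
[ 0.43349313 -0.10803815  0.22771101] [[ 2.19539191e-04 -3.10292455e-02 -9.99518453e-01]
 [ 6.64249716e-03 -9.99496381e-01  3.10300193e-02]
 [-9.99977914e-01 -6.64611079e-03 -1.33169518e-05]] [-1.28450089  3.07392595 -1.27250151] [ 0.50829091 -0.11646894  0.36998155]
```

View pics/w1.png

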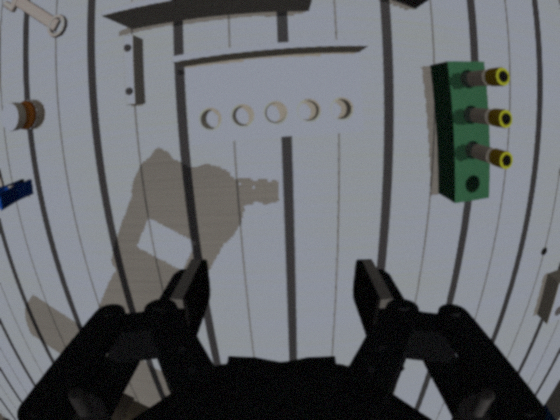

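```bash
python3 - <<'E'
from h import *
I=env.camera_info('wrist')
for w in [(211,118),(243,115),(275,112),(309,109),(342,107)]: print(np.round(onz(I,*w,.036,True)[:2]*1000))
print('flange top front?',[np.round(onz(I,*w,.075,True)[:2]*1000) for w in [(175,62),(366,46)]])
print('fence top front',[np.round(onz(I,*w,.075,True)[:2]*1000) for w in [(104,15),(312,7)]])
print('stop face',[np.round(onz(I,*w,.03,True)[:2]*1000) for w in [(143,104),(138,38)]])
print('capcenters',[np.round(onz(I,*w,.11,True)[:2]*1000) for w in [(503,76),(506,118),(508,160)]])
print('jar',onz(I,26,115,.0,True))
E
```

```text
[503. -36.]
[504. -70.]
[ 506. -102.]
[ 508. -137.]
[ 510. -171.]
flange top front? [array([559., -13.]), array([ 567., -187.])]
fence top front [array([622.,  64.]), array([ 604., -139.])]
stop face [array([525.,  42.]), array([601.,  45.])]
capcenters [array([ 548., -314.]), array([ 509., -319.]), array([ 469., -326.])]
jar [5.40231193e-01 2.52773527e-01 5.55111512e-17]
```

Call:
play_rows --travel '[[0,0,-3.4],[0,0,-3.4],[0,0,-3.4],[0,0,-3.4],[0,0,-3.4],[0,0,-2.4],[0,0,-0.6],[0,0,0],[0,0,0]]' --rotation '[[0,0.003,0.022],[0,0,0],[0,0,0],[0,0,0],[0,0,0],[0,0,0],[0,0,0],[0,0,0],[0,0,0]]' --claw '[7,7,7,7,7,7,7,7,7]'

```text
time_s: 1.95
position: [0.4356, -0.1022, 0.0222]
tool_rot: [[0.003, 0.005, -1.0], [0.003, -1.0, -0.005], [-1.0, -0.003, -0.003]]
ft_force: [-0.3, 0.5, 0.7]
grip_width: 0.07
```

Call:
play_rows --travel '[[1.2,0,0],[1.2,0,0],[0.8,0,0],[0.8,0,0],[0.8,0,0],[0.8,0,0],[0.8,0,0],[0.6,0,0],[0,0,0]]' --rotation '[[0,0,-0.013],[0,0,0],[0,0,0],[0,0,0],[0,0,0],[0,0,0],[0,0,0],[0,0,0],[0,0,0]]' --claw '[7,7,7,7,7,7,7,7,7]'

```text
time_s: 2.7
position: [0.5131, -0.1037, 0.0305]
tool_rot: [[0.014, -0.008, -1.0], [-0.002, -1.0, 0.008], [-1.0, 0.002, -0.014]]
ft_force: [0.0, -0.0, -0.1]
grip_width: 0.0699
```

```bash
python3 - <<'E'
from h import *
im,i=snap('top','t2')
cv2.imwrite('pics/t2c.png',cv2.resize(im[170:290,260:470,::-1],None,fx=3.8,fy=3.8,interpolation=cv2.INTER_CUBIC))
E
```

```text
(no output)
```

View pics/t2c.png

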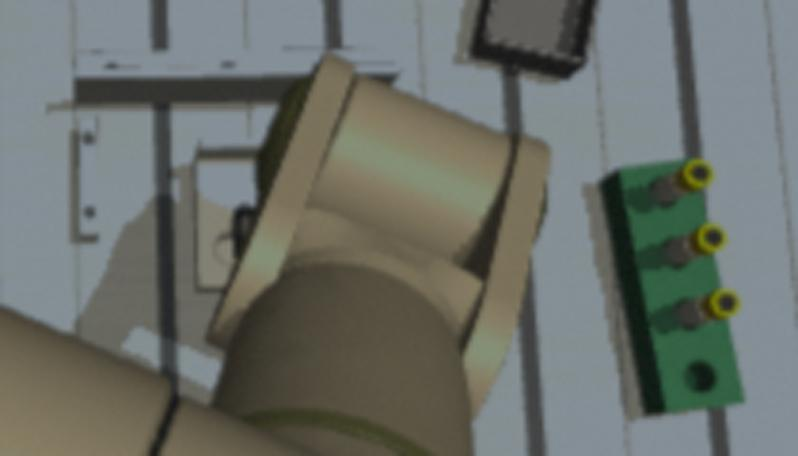

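Call:
play_rows --travel '[[0,0,2],[-2,0,3],[-4,0,3],[-4,0,3],[-1,0,0],[0,0,0],[0,0,0]]' --rotation '[[0,0,0],[0,0.0,0],[0,0,0],[0,0,0],[0,0,0],[0,0,0],[0,0,0]]' --claw '[7,7,7,4,4,4,4]'

```text
time_s: 3.33
position: [0.4087, -0.1025, 0.133]
tool_rot: [[0.01, -0.008, -1.0], [-0.001, -1.0, 0.008], [-1.0, 0.001, -0.01]]
ft_force: [-0.5, 0.5, -0.0]
grip_width: 0.0402
```

```bash
python3 - <<'E'
from h import *
im,i=snap('wrist','w2'); s=env.observe(); print(s['position'],s['tool_rot'].round(3),s['ft_force'],i['eye'])
im,i=snap('top','t2')
cv2.imwrite('pics/t2c.png',cv2.resize(im[170:290,260:470,::-1],None,fx=3.8,fy=3.8,interpolation=cv2.INTER_CUBIC))
E
```

```text
[ 0.4089007  -0.1024322   0.13264635] [[ 0.009 -0.008 -1.   ]
 [-0.    -1.     0.008]
 [-1.     0.    -0.009]] [1.32720915 1.14935886 0.3577215 ] [ 0.48451629 -0.10241995  0.27614626]
```

View pics/w2.png

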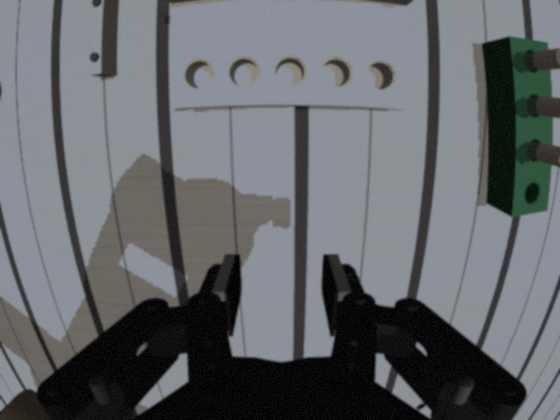

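View pics/t2c.png

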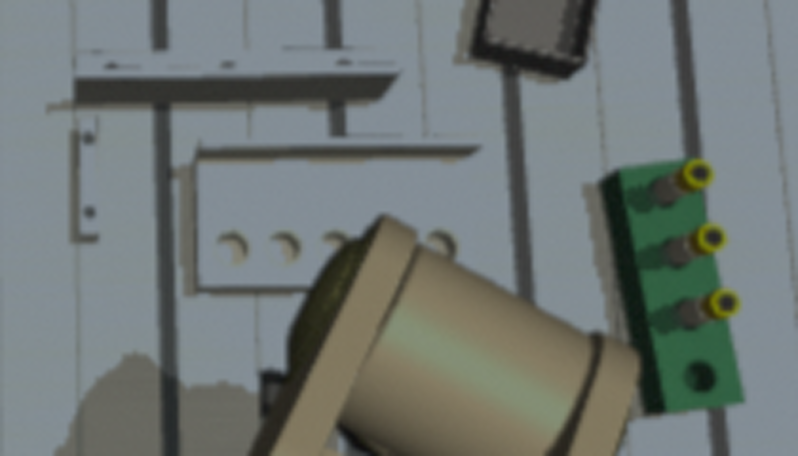

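Call:
play_rows --travel '[[1,0,-3],[1,0,-3],[0.5,0,-3],[0,0,-1.8],[0,0,-0.8],[0,0,0],[0,0,0]]' --rotation '[[0,0.009,0],[0,0.0,0],[0,0,0],[0,0,0],[0,0,0],[0,0,0],[0,0,0]]' --claw '[4,4,4,4,4,4,4]'

```text
time_s: 4.02
position: [0.4404, -0.1023, 0.0063]
tool_rot: [[-0.002, -0.005, -1.0], [0.001, -1.0, 0.005], [-1.0, -0.001, 0.002]]
ft_force: [0.7, -0.6, 0.6]
grip_width: 0.0402
```

Call:
play_rows --travel '[[1,0,0.7],[1,0,0],[1,0,0],[1,0,0],[0.7,0,0],[0.7,0,0],[0.7,0,0]]' --rotation '[[0,0,-0.004],[0,0.0,0],[0,0,0],[0,0,0],[0,0,0],[0,0,0],[0,0,0]]' --claw '[4,4,4,4,4,4,4]'

```text
time_s: 4.6
position: [0.5039, -0.1015, 0.0148]
tool_rot: [[-0.006, -0.008, -1.0], [0.003, -1.0, 0.008], [-1.0, -0.003, 0.007]]
ft_force: [-2.5, -0.3, -0.7]
grip_width: 0.0402
```

Call:
play_rows --travel '[[0.6,0,0],[0.6,0,0],[0.4,0,0],[0.3,0,0]]' --rotation '[[0,0,0],[0,0.0,0],[0,0,0],[0,0,0]]' --claw '[4,4,4,4]'

```text
time_s: 4.93
position: [0.5193, -0.1013, 0.0147]
tool_rot: [[-0.022, -0.005, -1.0], [0.003, -1.0, 0.005], [-1.0, -0.003, 0.022]]
ft_force: [-26.1, -6.5, 18.7]
grip_width: 0.0399
```

Call:
play_rows --travel '[[0.3,0,0],[0.3,0,0]]' --rotation '[[0,0,0],[0,0.0,0]]' --claw '[4,4]'

```text
time_s: 5.1
position: [0.5189, -0.1013, 0.0149]
tool_rot: [[-0.039, -0.004, -0.999], [0.004, -1.0, 0.004], [-0.999, -0.004, 0.039]]
ft_force: [-17.4, -3.3, 9.4]
grip_width: 0.0399
```

Call:
play_rows --travel '[[-2,0,0],[-2,0,2],[0,0,3],[0,0,3],[0,0,2],[0,0,0],[0,0,0]]' --rotation '[[0,0.037,0],[0,0.0,0],[0,0,0],[0,0,0],[0,0,0],[0,0,0],[0,0,0]]' --claw '[2,0.5,0.5,0.5,0.5,0.5,0.5]'

```text
time_s: 5.68
position: [0.4797, -0.1024, 0.1204]
tool_rot: [[-0.072, -0.005, -0.997], [0.002, -1.0, 0.005], [-0.997, -0.002, 0.072]]
ft_force: [-0.2, -0.6, -0.3]
grip_width: 0.0049
```

```bash
python3 - <<'E'
from h import *
im,i=snap('wrist','w3'); s=env.observe(); print(s['position'],s['tool_rot'].round(3),s['ft_force'],i['eye'])
T=env.camera_info('top')
c1=lambda u,v:(260+u/3.8,170+v/3.8)
for w in [(468,65),(572,80),(600,0)]:print(onz(T,*c1(*w),.045))
E
```

```text
[ 0.47977604 -0.10241527  0.12032554] [[-0.072 -0.005 -0.997]
 [ 0.002 -1.     0.005]
 [-0.997 -0.002  0.072]] [0.6832233  0.09477285 0.20466972] [ 0.56690757 -0.10248851  0.256911  ]
[ 0.63196289 -0.20043921  0.045     ]
[ 0.62036303 -0.26796048  0.045     ]
[ 0.67471141 -0.29062519  0.045     ]
```

View pics/w3.png

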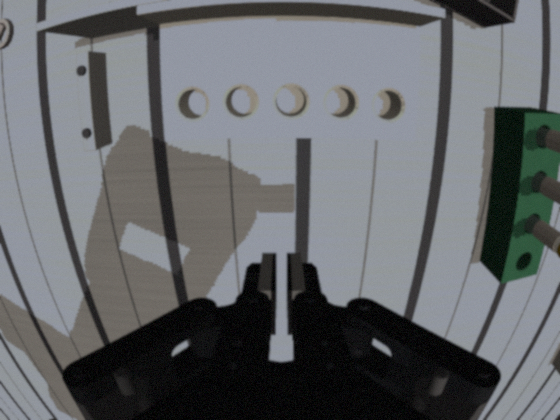

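Call:
play_rows --travel '[[2.0,-3.7,0],[2.3,-3.7,0],[2.3,-3.7,0],[2.3,-3.7,0],[0,0,-3],[0,0,-3],[0,0,-3],[0,0,-1.3],[0,0,0],[0,0,0]]' --rotation '[[0,-0.07,0],[0,0.0,0],[0,0,0],[0,0,0],[0,0,0],[0,0,0],[0,0,0],[0,0,0],[0,0,0],[0,0,0]]' --claw '[0.3,0.3,0.3,0.3,0.3,0.3,0.3,0.3,0.3,0.3]'

```text
time_s: 6.57
position: [0.5687, -0.253, 0.0017]
tool_rot: [[-0.004, -0.005, -1.0], [0.007, -1.0, 0.005], [-1.0, -0.007, 0.004]]
ft_force: [-0.0, -0.6, -0.2]
grip_width: 0.0031
```

Call:
play_rows --travel '[[0,1,1.2],[0,1,0],[0,0.8,0],[0,0.8,0],[0,0.8,0],[0,0.8,0],[0,0.8,0],[0,0.8,0],[0,0.8,0]]' --rotation '[[0,0,0],[0,0.0,0],[0,0,0],[0,0,0],[0,0,0],[0,0,0],[0,0,0],[0,0,0],[0,0,0]]' --claw '[0.3,0.3,0.3,0.3,0.3,0.3,0.3,0.3,0.3]'

```text
time_s: 7.32
position: [0.5703, -0.1709, 0.0197]
tool_rot: [[0.003, -0.004, -1.0], [0.001, -1.0, 0.004], [-1.0, -0.001, -0.003]]
ft_force: [-0.6, -2.8, -1.1]
grip_width: 0.0031
```

Call:
play_rows --travel '[[0,0.6,0],[0,0.6,0],[0,0.5,0]]' --rotation '[[0,0,0],[0,0.0,0],[0,0,0]]' --claw '[0.3,0.3,0.3]'

```text
time_s: 7.57
position: [0.5704, -0.1515, 0.0197]
tool_rot: [[0.003, -0.003, -1.0], [0.0, -1.0, 0.003], [-1.0, -0.0, -0.003]]
ft_force: [-0.6, -1.8, -1.4]
grip_width: 0.0031
```

Call:
play_rows --travel '[[0,0.4,0],[0,0.4,0]]' --rotation '[[0,0,0],[0,0.0,0]]' --claw '[0.3,0.3]'

```text
time_s: 7.73
position: [0.5708, -0.1497, 0.0202]
tool_rot: [[0.004, -0.001, -1.0], [-0.014, -1.0, 0.0], [-1.0, 0.014, -0.004]]
ft_force: [-7.4, -33.0, -5.8]
grip_width: 0.0027
```

Call:
play_rows --travel '[[0,0.4,0],[0,0.4,0]]' --rotation '[[0,0,0],[0,0.0,0]]' --claw '[0.3,0.3]'

```text
time_s: 7.9
position: [0.5707, -0.1501, 0.0205]
tool_rot: [[0.005, -0.0, -1.0], [-0.029, -1.0, 0.0], [-1.0, 0.029, -0.005]]
ft_force: [-3.6, -23.2, -4.3]
grip_width: 0.0031
```

Call:
play_rows --travel '[[0,-2,0],[0,0,3.5],[0,0,3.5],[-2,1,3],[-4,3,0],[-4,3,0],[-4,3,0],[-2,2,0],[0,0,0]]' --rotation '[[0,0,0],[0.029,0.005,0],[0,0,0],[0,0,0],[0,0,0],[0,0,0],[0,0,0],[0,0,0],[0,0,0]]' --claw '[0.3,0.3,0.3,4,4,4,4,4,4]'

```text
time_s: 8.65
position: [0.4185, -0.0574, 0.1221]
tool_rot: [[-0.001, -0.006, -1.0], [0.006, -1.0, 0.006], [-1.0, -0.006, 0.001]]
ft_force: [0.5, -0.4, 0.4]
grip_width: 0.0399
```

```bash
python3 - <<'E'
from h import *
im,i=snap('wrist','w4'); s=env.observe(); print(s['position'],s['tool_rot'].round(3),s['ft_force'],i['eye'])
E
```

```text
[ 0.4204156  -0.05890331  0.12242325] [[ 0.001 -0.006 -1.   ]
 [ 0.005 -1.     0.006]
 [-1.    -0.005 -0.001]] [-0.68127963 -0.42446352 -0.48310785] [ 0.49583213 -0.0581784   0.26445963]
```

View pics/w4.png

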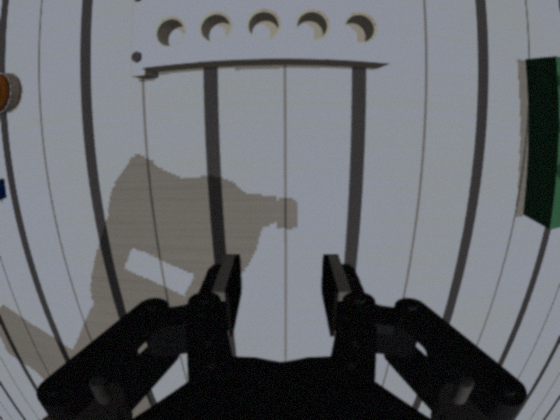

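Call:
play_rows --travel '[[1,0.5,-3],[1,0.5,-3],[1,0,-2],[1,0,-1],[1,0,-0.3],[1,0,0],[1,0,0],[0.6,0,0],[0.5,0,0]]' --rotation '[[0,0,0],[0,0,0],[0,0,0],[0,0,0],[0,0,0],[0,0,0],[0,0,0],[0,0,0],[0,0,0]]' --claw '[4,4,4,4,4,4,4,4,4]'

```text
time_s: 9.45
position: [0.5136, -0.0518, 0.0242]
tool_rot: [[0.01, -0.01, -1.0], [0.004, -1.0, 0.01], [-1.0, -0.004, -0.01]]
ft_force: [-0.8, 0.3, 0.1]
grip_width: 0.0404
```

Call:
play_rows --travel '[[0.6,0,0],[0.5,0,0]]' --rotation '[[0,0,0],[0,0,0]]' --claw '[4,4]'

```text
time_s: 9.62
position: [0.52, -0.0515, 0.0233]
tool_rot: [[-0.006, -0.008, -1.0], [0.006, -1.0, 0.008], [-1.0, -0.006, 0.006]]
ft_force: [-43.7, -8.2, 33.6]
grip_width: 0.0401
```

Call:
play_rows --travel '[[-2,0,1],[-1,0,4],[-1,0,4],[-1,2,4],[-1,3.6,4],[-0.5,4,0],[-0.5,4,0],[-0.5,4,0],[0,4,0],[0,4,0],[0,4,0],[0,4,0]]' --rotation '[[0,0,0],[0,0,0],[0,0,0],[0,0,0],[0,0,0.06],[0,0,0.06],[0,0,0],[0,0,0],[0,0,0],[0,0,0],[0,0,0],[0,0,0]]' --claw '[4,4,4,4,4,4,4,6,6,6,6,6]'

```text
time_s: 10.62
position: [0.444, 0.2807, 0.1902]
tool_rot: [[-0.003, 0.103, -0.995], [0.006, -0.995, -0.103], [-1.0, -0.007, 0.002]]
ft_force: [1.3, 0.5, 2.1]
grip_width: 0.0596
```

Call:
play_rows --travel '[[0,2,0],[0,0,0],[0,0,0]]' --rotation '[[0,0,0],[0,0,0],[0,0,0]]' --claw '[6,6,6]'

```text
time_s: 10.87
position: [0.4426, 0.309, 0.1903]
tool_rot: [[-0.002, 0.111, -0.994], [0.009, -0.994, -0.111], [-1.0, -0.009, 0.001]]
ft_force: [0.6, -0.1, -0.5]
grip_width: 0.06
```

```bash
python3 - <<'E'
from h import *
im,i=snap('wrist','w5'); s=env.observe(); print(s['position'],s['tool_rot'].round(3),s['ft_force'],i['eye'])
im,i=snap('top','t3')
cv2.imwrite('pics/t3c.png',cv2.resize(im[170:290,260:470,::-1],None,fx=3.8,fy=3.8,interpolation=cv2.INTER_CUBIC))
E
```

```text
[0.44270615 0.30860025 0.19035782] [[-0.002  0.11  -0.994]
 [ 0.009 -0.994 -0.11 ]
 [-1.    -0.009  0.001]] [-0.07765503 -0.40320596  0.47182599] [0.51962864 0.31704216 0.33263999]
```

View pics/w5.png

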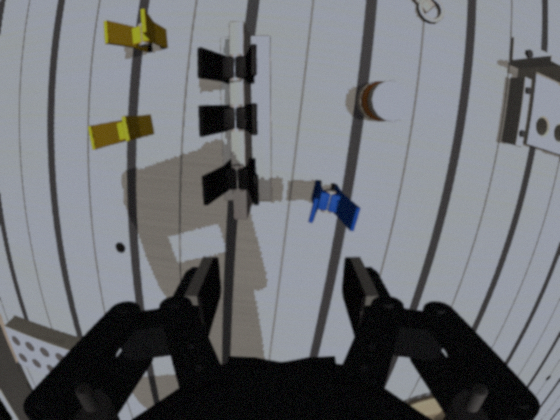

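View pics/t3c.png

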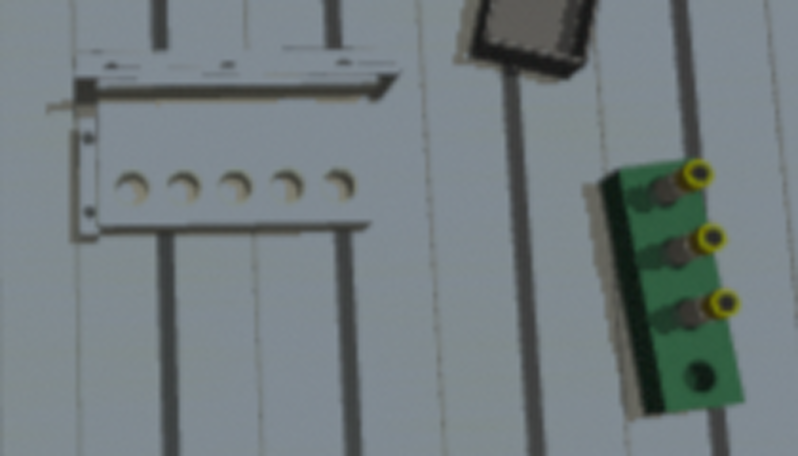

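```bash
python3 - <<'E'
import cv2
a=cv2.imread('pics/w5.png')
cv2.imwrite('pics/w5c.png',cv2.resize(a[10:230,170:290],None,fx=2.7,fy=2.7,interpolation=cv2.INTER_CUBIC))
cv2.imwrite('pics/w5c.png',cv2.resize(a[30:220,180:280],None,fx=3.1,fy=3.1,interpolation=cv2.INTER_CUBIC))
E
```

```text
(no output)
```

View pics/w5c.png

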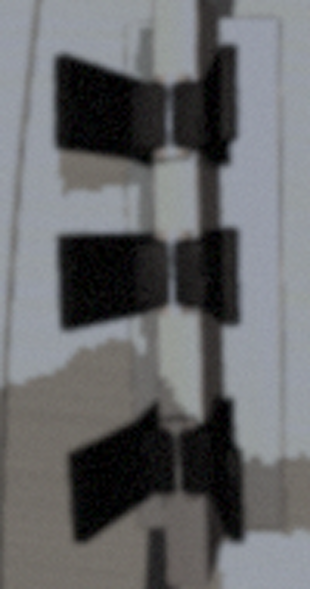

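```bash
python3 - <<'E'
from h import *
I=env.camera_info('wrist')
def P(u,v,z): return (onz(I,180+u/3.1,30+v/3.1,z,True)[:2]*1000).round(1)
for n,pts in dict(A=[(58,55),(56,152),(235,45),(235,160)],B=[(59,236),(62,328),(237,230),(238,322)],C=[(68,455),(78,541),(226,398),(241,540)]).items():
    q=[P(*p,.114) for p in pts]; print(n,*q,'mid',np.mean(q,axis=0)); 
print('bar top edges',P(155,0,.066),P(200,0,.066),P(165,560,.066),P(205,560,.066), P(158,370,.066),P(203,370,.066))
for p in [(170,118),(173,270),(180,460)]: print('hinge',P(*p,.072))
E
```

```text
A [555.7 377.1] [533.9 375.2] [560.  338.7] [534.7 335.9] mid [546.075 356.725]
B [515.3 372.9] [494.9 370.6] [519.6 333.9] [499.6 331.7] mid [507.35  352.275]
C [466.2 367.5] [446.  364.2] [482.6 332.7] [450.5 326.4] mid [461.325 347.7  ]
bar top edges [579.9 366.1] [580.6 354.3] [427.  349.6] [428.3 338.3] [480.3 355.4] [481.4 343.3]
hinge [547.2 357.6]
hinge [507.7 352.8]
hinge [457.6 346.7]
```

Call:
play_rows --travel '[[0.8,2,0],[0.7,1.5,0],[0,0,0],[0,0,0],[0,0,0]]' --rotation '[[-0.009,0,-0.006],[0,0,0],[0,0,0],[0,0,0],[0,0,0]]' --claw '[6,6,6,6,6]' --squeeze 25

```text
time_s: 11.38
position: [0.4598, 0.3374, 0.191]
tool_rot: [[-0.003, 0.094, -0.996], [-0.002, -0.996, -0.094], [-1.0, 0.002, 0.003]]
ft_force: [-0.4, -0.5, 0.4]
grip_width: 0.0601
```

Call:
play_rows --travel '[[-0.1,1,0],[0,0,-2],[0,0,-2],[0,0,-2],[0,0,-1.5],[0,0,-1],[0,0,0],[0,0,0]]' --rotation '[[0,0,0.01],[0,0,0],[0,0,0],[0,0,0],[0,0,0],[0,0,0],[0,0,0],[0,0,0]]' --claw '[6,6,6,6,6,6,6,6]'

```text
time_s: 12.05
position: [0.4582, 0.3453, 0.1053]
tool_rot: [[0.0, 0.102, -0.995], [-0.001, -0.995, -0.102], [-1.0, 0.001, -0.0]]
ft_force: [-0.7, -1.1, 0.8]
grip_width: 0.0596
```

```bash
python3 - <<'E'
from h import *
im,i=snap('wrist','w6'); s=env.observe(); print(s['position'],s['tool_rot'].round(3),s['ft_force'],i['eye'])
E
```

```text
[0.45819849 0.34525761 0.10544149] [[ 0.     0.102 -0.995]
 [-0.001 -0.995 -0.102]
 [-1.     0.001 -0.   ]] [0.14884193 0.52935664 0.03141335] [0.53492593 0.35388484 0.24771228]
```

View pics/w6.png

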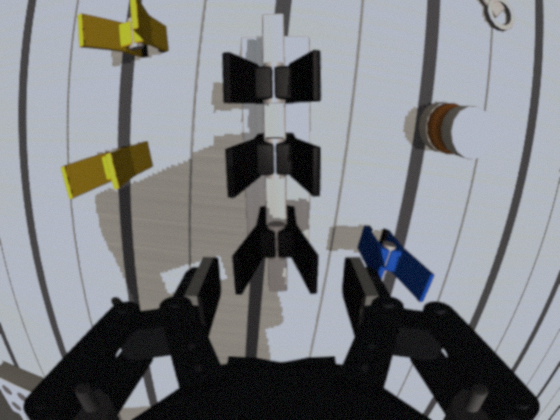

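Call:
play_rows --travel '[[0,0.1,-1.2],[0,0.1,-1],[0,0,0],[0,0,0],[0,0,0],[0,0,0],[0,0,0],[0,0,0],[0,0,0]]' --rotation '[[0,0,0],[0,0,0],[0,0,0],[0,0,0],[0,0,0],[0,0,0],[0,0,0],[0,0,0],[0,0,0]]' --claw '[6,6,6,2,1,1,1,1,1]'

```text
time_s: 12.85
position: [0.4617, 0.3491, 0.0912]
tool_rot: [[0.014, 0.102, -0.995], [0.006, -0.995, -0.102], [-1.0, -0.004, -0.014]]
ft_force: [0.5, 0.8, -1.1]
grip_width: 0.023
```

```bash
python3 - <<'E'
from h import *
im,i=snap('wrist','w7'); s=env.observe(); print(s['position'],s['tool_rot'].round(3),s['ft_force'],s['grip_width'])
E
```

```text
[0.46164954 0.34908944 0.0911306 ] [[ 0.014  0.102 -0.995]
 [ 0.006 -0.995 -0.102]
 [-1.    -0.004 -0.014]] [ 0.37206742 -0.34588658 -0.13520756] 0.02276713961301339
```

View pics/w7.png

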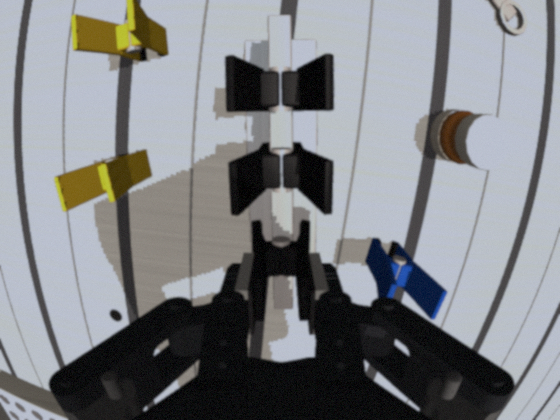

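Call:
play_rows --travel '[[0,0,0],[0,0,0],[0,0,0],[-0.3,0,-0.7],[0,0,-0.4],[0,0,0],[0,0,0]]' --rotation '[[0,0,0],[0,0,0],[0,0,0],[-0.006,0.014,0],[0,0,0],[0,0,0],[0,0,0]]' --claw '[4.5,5.5,5.5,5.5,5.5,5.5,5.5]'

```text
time_s: 13.48
position: [0.4579, 0.3488, 0.0782]
tool_rot: [[-0.003, 0.102, -0.995], [-0.002, -0.995, -0.102], [-1.0, 0.001, 0.004]]
ft_force: [0.1, 0.2, 0.3]
grip_width: 0.0551
```

Call:
play_rows --travel '[[0,0,0.3],[0,0,0],[0,0,0],[0,0,0],[0,0,0],[0,0,0],[0,0,0]]' --rotation '[[0,0,0],[0,0,0],[0,0,0],[0,0,0],[0,0,0],[0,0,0],[0,0,0]]' --claw '[1.5,1,1,1,1,1,1]'

```text
time_s: 14.07
position: [0.4579, 0.3487, 0.0815]
tool_rot: [[-0.004, 0.102, -0.995], [-0.002, -0.995, -0.102], [-1.0, 0.002, 0.004]]
ft_force: [-0.0, 0.2, -0.2]
grip_width: 0.0234
```

Call:
play_rows --travel '[[0,0,2],[0,0,4],[0,0,4],[0,0,2],[1.2,-2,0],[1.4,-2.8,0],[1.4,-2.8,0],[1.4,-2.8,0],[1.4,-2.8,0],[1.4,-2.8,0],[1.4,-2.8,0],[1.4,-2.8,0]]' --rotation '[[0,0,0],[0,0,0],[0,0,0],[0,0,0.12],[0,0,0.12],[0,0,0.12],[0,0,0.12],[0,0,0.12],[0,0,0.12],[0,0,0.12],[0,0,0.12],[0,0,0.12]]' --claw '[1,1,1,1,1,1,1,1,1,1,1,1]'

```text
time_s: 15.07
position: [0.5666, 0.1278, 0.2084]
tool_rot: [[0.005, 0.94, -0.342], [-0.005, -0.342, -0.94], [-1.0, 0.007, 0.003]]
ft_force: [1.1, -0.2, -0.5]
grip_width: 0.0229
```

Call:
play_rows --travel '[[1.4,-2.8,0],[1.4,-2.8,0],[1,-2.4,0],[0,0,0],[0,0,0],[0,0,0]]' --rotation '[[0,0,0.12],[0,0,0.12],[0,0,0.12],[0,0,0.05],[0,0,0],[0,0,0]]' --claw '[1,1,1,1,1,1]'

```text
time_s: 15.57
position: [0.6079, 0.0363, 0.2073]
tool_rot: [[0.006, 0.997, 0.075], [-0.004, 0.075, -0.997], [-1.0, 0.006, 0.004]]
ft_force: [0.8, 0.0, -1.4]
grip_width: 0.0228
```

```bash
python3 - <<'E'
from h import *
im,i=snap('wrist','w8'); s=env.observe(); print(s['position'],s['tool_rot'].round(3),s['ft_force'],s['grip_width'])
im,i=snap('top','t4');im,i=snap('scene','s4')
E
```

```text
[0.60777571 0.03671609 0.20738672] [[ 0.006  0.997  0.076]
 [-0.004  0.076 -0.997]
 [-1.     0.006  0.004]] [-0.49796613  0.22572733 -1.22992841] 0.022606379555414828
```

View pics/w8.png

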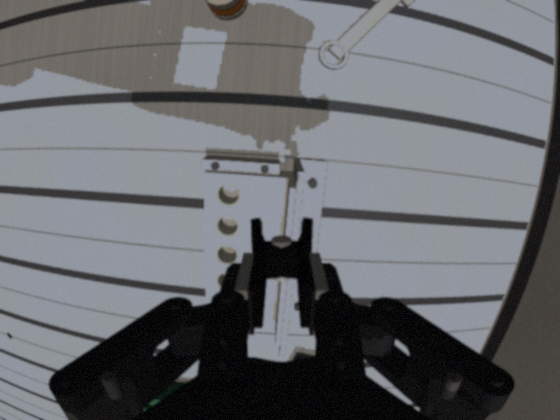

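View pics/s4.png

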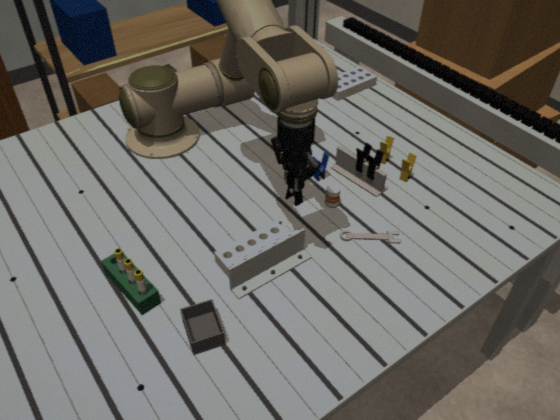

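Call:
play_rows --travel '[[0.8,-1.3,0],[0.6,-0.9,0],[0,0,0],[0,0,0],[0,0,0]]' --rotation '[[-0.004,0.006,-0.085],[0,0,0],[0,0,0],[0,0,0],[0,0,0]]' --claw '[1,1,1,1,1]'

```text
time_s: 16.13
position: [0.6212, 0.0185, 0.2082]
tool_rot: [[0.0, 1.0, -0.004], [-0.007, -0.004, -1.0], [-1.0, 0.0, 0.007]]
ft_force: [-0.0, -0.5, -0.9]
grip_width: 0.023
```

```bash
python3 - <<'E'
from h import *
im,i=snap('wrist','w9'); s=env.observe(); print(s['position'],s['tool_rot'].round(3),s['ft_force'],s['grip_width'])
cv2.imwrite('pics/w9c.png',cv2.resize(im[130:380,180:380,::-1],None,fx=2.4,fy=2.4,interpolation=cv2.INTER_CUBIC))
E
```

```text
[0.62110248 0.01861708 0.20822577] [[ 0.     1.    -0.004]
 [-0.007 -0.004 -1.   ]
 [-1.     0.     0.007]] [-0.29429484 -0.1131035   0.60023246] 0.02270796072637752
```

View pics/w9c.png

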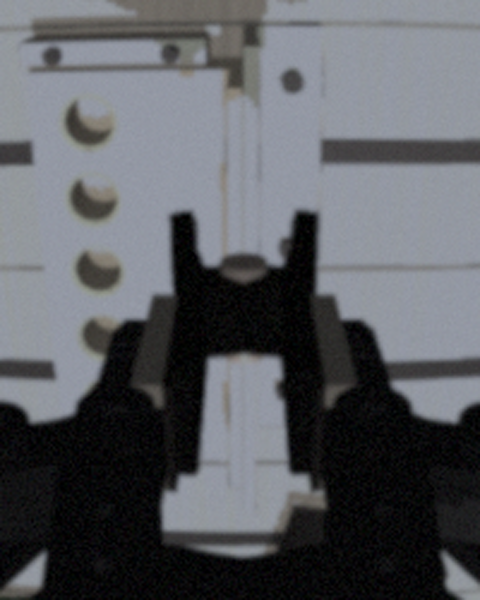

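```bash
python3 - <<'E'
from h import *
I=env.camera_info('wrist')
for u,v in [(226,110),(243,110),(260,110),(226,220),(243,220),(260,220),(226,400),(243,460),(228,180),(246,40),(261,40)]:
    print((u,v),(onz(I,180+u/2.4,130+v/2.4,.075,True)[:2]*1000).round(1))
E
```

```text
(226, 110) [614.7  36.6]
(243, 110) [620.8  36.6]
(260, 110) [626.9  36.6]
(226, 220) [614.3  -5.7]
(243, 220) [620.7  -5.7]
(260, 220) [627.1  -5.7]
(226, 400) [613.3 -86.5]
(243, 460) [ 620.3 -118.9]
(228, 180) [615.2  10.1]
(246, 40) [621.9  62.1]
(261, 40) [627.2  62.1]
```

Call:
play_rows --travel '[[0,-0.4,-2],[0,0,-2.5],[0,0,-2],[0,0,-1.5],[0,0,-1],[0,0,0],[0,0,0]]' --rotation '[[0.006,0,-0.003],[0,0,0],[0,0,0],[0,0,0],[0,0,0],[0,0,0],[0,0,0]]' --claw '[1,1,1,1,1,1,1]'

```text
time_s: 16.77
position: [0.6196, 0.0179, 0.1168]
tool_rot: [[0.004, 1.0, 0.001], [-0.001, 0.001, -1.0], [-1.0, 0.004, 0.001]]
ft_force: [-0.2, -0.8, 0.4]
grip_width: 0.023
```

Call:
play_rows --travel '[[0.1,-0.2,-0.8],[0,0,-0.6],[0,0,-0.5],[0,0,0]]' --rotation '[[0,0.004,-0.006],[0,0,0],[0,0,0],[0,0,0]]' --claw '[1,1,1,1]'

```text
time_s: 17.1
position: [0.6216, 0.0162, 0.0986]
tool_rot: [[0.004, 1.0, -0.004], [-0.001, -0.004, -1.0], [-1.0, 0.004, 0.001]]
ft_force: [0.4, 0.3, -1.3]
grip_width: 0.0229
```

Call:
play_rows --travel '[[0,0,-0.4],[0,0,-0.4]]' --rotation '[[0,0,0],[0,0,0]]' --claw '[1,1]'

```text
time_s: 17.27
position: [0.6221, 0.0161, 0.091]
tool_rot: [[0.006, 1.0, -0.004], [-0.001, -0.004, -1.0], [-1.0, 0.006, 0.001]]
ft_force: [-0.7, 0.4, 0.2]
grip_width: 0.0226
```

Call:
play_rows --travel '[[0,0,-0.3],[0,0,-0.3]]' --rotation '[[0,0,0],[0,0,0]]' --claw '[1,1]'

```text
time_s: 17.43
position: [0.6225, 0.016, 0.0883]
tool_rot: [[0.009, 1.0, -0.004], [-0.002, -0.004, -1.0], [-1.0, 0.009, 0.002]]
ft_force: [-14.3, -0.5, 40.2]
grip_width: 0.023
```

Call:
play_rows --travel '[[0,0,0.1],[0,0,0],[0,0,0],[0,0,0],[0,0,0],[0,0,0]]' --rotation '[[0,0,0],[0,0,0],[0,0,0],[0,0,0],[0,0,0],[0,0,0]]' --claw '[2.5,3,3.5,4.2,5,5.5]'

```text
time_s: 17.93
position: [0.6226, 0.016, 0.0898]
tool_rot: [[0.01, 1.0, -0.004], [-0.002, -0.004, -1.0], [-1.0, 0.01, 0.002]]
ft_force: [0.7, -0.3, -0.7]
grip_width: 0.0549
```

```bash
python3 - <<'E'
from h import *
s=env.observe(); print(s['position'],s['tool_rot'].round(3),s['ft_force'],s['grip_width'])
im,i=snap('wrist','w10')
im,i=snap('scene','s5')
cv2.imwrite('pics/s5c.png',cv2.resize(im[120:320,200:420,::-1],None,fx=3,fy=3,interpolation=cv2.INTER_CUBIC))
E
```

```text
[0.62256796 0.01598935 0.08979216] [[ 0.01   1.    -0.004]
 [-0.002 -0.004 -1.   ]
 [-1.     0.01   0.002]] [ 0.67620014 -0.25213679 -0.67471085] 0.05485320132494028
```

View pics/w10.png

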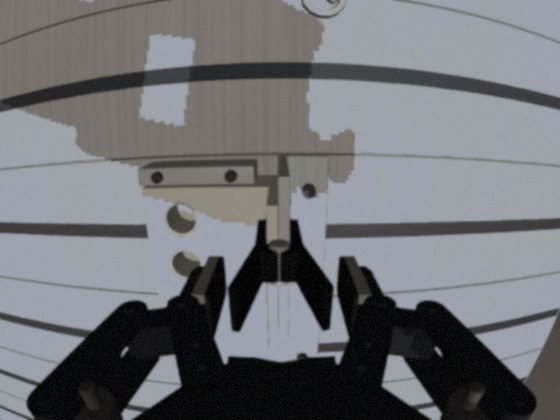

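View pics/s5c.png

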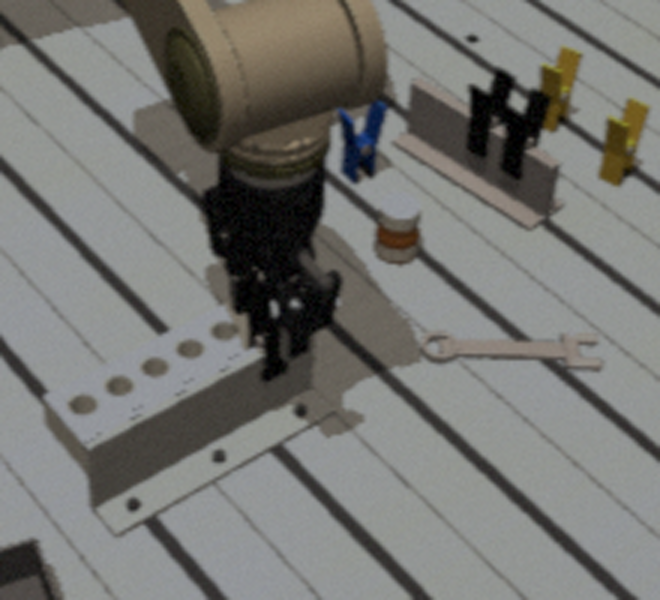

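Call:
play_rows --travel '[[0,0,2],[0,0,4],[0,0,4],[0,1,2],[-0.8,2,0],[-1,2.8,0],[-1,2.8,0],[-1,2.8,0],[-1,2.8,0],[-1,2.8,0],[-1,2.8,0],[-1,2.8,0]]' --rotation '[[0,0.01,0],[0,0,0],[0,0,0],[0,0,-0.12],[0,0,-0.12],[0,0,-0.12],[0,0,-0.12],[0,0,-0.12],[0,0,-0.12],[0,0,-0.12],[0,0,-0.12],[0,0,-0.12]]' --claw '[5.5,6,6,6,6,6,6,6,6,6,6,6]'

```text
time_s: 19.03
position: [0.5417, 0.2451, 0.2151]
tool_rot: [[0.004, 0.43, -0.903], [0.002, -0.903, -0.43], [-1.0, 0.0, -0.004]]
ft_force: [0.4, 0.2, -0.6]
grip_width: 0.0597
```

Call:
play_rows --travel '[[-1,2.8,0],[-1,2.8,0],[-1,2.8,0],[0,1,0],[0,0,0],[0,0,0]]' --rotation '[[0,0,-0.12],[0,0,-0.12],[0,0,-0.11],[0,0,0],[0,0,0],[0,0,0]]' --claw '[6,6,6,6,6,6]'

```text
time_s: 19.53
position: [0.5071, 0.3484, 0.215]
tool_rot: [[0.005, 0.083, -0.997], [0.001, -0.997, -0.083], [-1.0, -0.001, -0.005]]
ft_force: [0.6, -0.5, 0.1]
grip_width: 0.0604
```

Call:
play_rows --travel '[[0,0.4,-1],[0,0,-2],[0,0,-2],[0,0,-2],[0,0,-1.5],[0,0,-1],[0,0,0],[0,0,0]]' --rotation '[[0,0.005,0.02],[0,0,0],[0,0,0],[0,0,0],[0,0,0],[0,0,0],[0,0,0],[0,0,0]]' --claw '[6,6,6,6,6,6,6,6]'

```text
time_s: 20.2
position: [0.5112, 0.3431, 0.1119]
tool_rot: [[-0.003, 0.11, -0.994], [-0.001, -0.994, -0.11], [-1.0, 0.0, 0.003]]
ft_force: [0.2, -0.3, 1.0]
grip_width: 0.0601
```

```bash
python3 - <<'E'
from h import *
s=env.observe(); print(s['position'],s['tool_rot'].round(3),s['ft_force'],s['grip_width'])
im,i=snap('wrist','w11')
E
```

```text
[0.51122821 0.34305789 0.11189745] [[-0.003  0.11  -0.994]
 [-0.001 -0.994 -0.11 ]
 [-1.     0.     0.003]] [ 0.16927388 -0.34860938  1.03184014] 0.06009417975557216
```

View pics/w11.png

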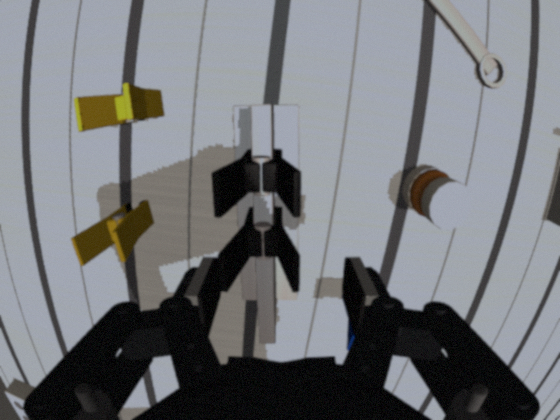

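Call:
play_rows --travel '[[-0.35,0.95,0],[0,0,-1.2],[0,0,-1.2],[0,0,-0.2],[0,0,0],[0,0,0]]' --rotation '[[0,-0.003,-0.005],[0,0,0],[0,0,0],[0,0,0],[0,0,0],[0,0,0]]' --claw '[6,6,6,6,6,6]'

```text
time_s: 20.75
position: [0.5095, 0.3551, 0.0902]
tool_rot: [[0.009, 0.104, -0.994], [0.003, -0.995, -0.104], [-1.0, -0.002, -0.009]]
ft_force: [0.7, 0.2, 0.0]
grip_width: 0.0602
```

Call:
play_rows --travel '[[-0.2,-0.25,-0.6],[0,0,-0.2],[0,0,0],[0,0,0]]' --rotation '[[-0.003,0.009,0],[0,0,0],[0,0,0],[0,0,0]]' --claw '[6,6,6,6]'

```text
time_s: 21.08
position: [0.5079, 0.353, 0.0838]
tool_rot: [[0.002, 0.105, -0.994], [0.002, -0.994, -0.105], [-1.0, -0.001, -0.002]]
ft_force: [-0.1, 0.2, -0.9]
grip_width: 0.0603
```

Call:
play_rows --travel '[[0,0,-0.2],[0,0,0],[0,0,0],[0,0,0],[0,0,0],[0,0,0],[0,0,0]]' --rotation '[[0,0,0],[0,0,0],[0,0,0],[0,0,0],[0,0,0],[0,0,0],[0,0,0]]' --claw '[3,1,1,1,1,1,1]'

```text
time_s: 21.67
position: [0.5095, 0.3538, 0.0848]
tool_rot: [[0.008, 0.105, -0.994], [0.005, -0.995, -0.105], [-1.0, -0.004, -0.008]]
ft_force: [-0.2, -0.3, 0.5]
grip_width: 0.0231
```

Call:
play_rows --travel '[[0,0,2],[0,0,4],[0,0,4],[0,0,2],[0.6,-2,0],[0.8,-3,0],[0.8,-3,0],[0.8,-3,0],[0.8,-3,0],[0.8,-3,0],[0.8,-3,0],[0.8,-3,0]]' --rotation '[[0,0.008,0],[0,0,0],[0,0,0],[0,0,0.12],[0,0,0.12],[0,0,0.12],[0,0,0.12],[0,0,0.12],[0,0,0.12],[0,0,0.12],[0,0,0.12],[0,0,0.12]]' --claw '[1,1,1,1,1,1,1,1,1,1,1,1]'

```text
time_s: 22.67
position: [0.5676, 0.1181, 0.2061]
tool_rot: [[-0.004, 0.941, -0.339], [-0.007, -0.339, -0.941], [-1.0, -0.001, 0.008]]
ft_force: [0.6, -0.5, -0.5]
grip_width: 0.0232
```

Call:
play_rows --travel '[[0.9,-3,0],[0.9,-3,0],[0.9,-3,0],[0.9,-3,0],[0.9,-3,0],[0.4,-1,0],[0,0,0],[0,0,0],[0,0,0]]' --rotation '[[0,0,0.12],[0,0,0.12],[0,0,0.1],[0,0,0],[0,0,0],[0,0,0],[0,0,0],[0,0,0],[0,0,0]]' --claw '[1,1,1,1,1,1,1,1,1]'

```text
time_s: 23.42
position: [0.6168, -0.0556, 0.2022]
tool_rot: [[-0.009, 1.0, 0.009], [-0.008, 0.009, -1.0], [-1.0, -0.009, 0.008]]
ft_force: [-0.2, -0.0, -1.1]
grip_width: 0.023
```

Call:
play_rows --travel '[[0.4,0.9,0],[0,0,0],[0,0,0]]' --rotation '[[0.008,-0.009,-0.013],[0,0,0],[0,0,0]]' --claw '[1,1,1]'

```text
time_s: 23.67
position: [0.6204, -0.0419, 0.2024]
tool_rot: [[0.0, 1.0, -0.001], [0.002, -0.001, -1.0], [-1.0, 0.0, -0.002]]
ft_force: [0.0, 0.3, -0.9]
grip_width: 0.0231
```

```bash
python3 - <<'E'
from h import *
im,i=snap('wrist','w12'); s=env.observe(); print(s['position'],s['tool_rot'].round(3),s['ft_force'],s['grip_width'])
cv2.imwrite('pics/w12c.png',cv2.resize(im[130:380,180:380,::-1],None,fx=2.4,fy=2.4,interpolation=cv2.INTER_CUBIC))
E
```

```text
[ 0.62044429 -0.04169885  0.2024248 ] [[ 0.001  1.    -0.001]
 [ 0.002 -0.001 -1.   ]
 [-1.     0.001 -0.002]] [-0.09557379 -0.06995497 -0.38256626] 0.02302237301524035
```

View pics/w12c.png

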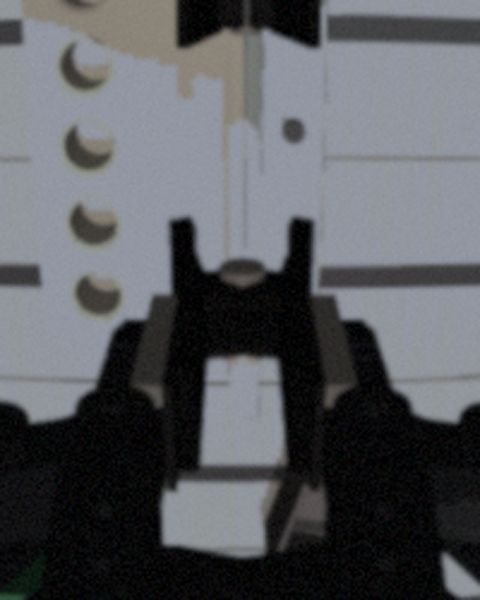

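Call:
play_rows --travel '[[0,-0.4,-2],[0,0,-2.5],[0,0,-2],[0,0,-1.2],[0,0,-0.8],[0,0,0],[0,0,0]]' --rotation '[[0,0,-0.005],[0,0,0],[0,0,0],[0,0,0],[0,0,0],[0,0,0],[0,0,0]]' --claw '[1,1,1,1,1,1,1]'

```text
time_s: 24.3
position: [0.6207, -0.0419, 0.1168]
tool_rot: [[0.006, 1.0, -0.001], [0.001, -0.001, -1.0], [-1.0, 0.006, -0.001]]
ft_force: [-0.5, 0.2, -0.6]
grip_width: 0.023
```

Call:
play_rows --travel '[[0,-0.3,-0.8],[0,0,-0.6],[0,0,-0.4],[0,0,0]]' --rotation '[[0,0.005,-0.006],[0,0,0],[0,0,0],[0,0,0]]' --claw '[1,1,1,1]'

```text
time_s: 24.63
position: [0.6218, -0.0452, 0.0998]
tool_rot: [[0.005, 1.0, -0.007], [-0.001, -0.007, -1.0], [-1.0, 0.005, 0.001]]
ft_force: [-0.4, -0.4, -0.6]
grip_width: 0.0229
```

Call:
play_rows --travel '[[0,0,-0.3],[0,0,-0.2]]' --rotation '[[0,0,0],[0,0,0]]' --claw '[1,1]'

```text
time_s: 24.8
position: [0.6222, -0.0454, 0.095]
tool_rot: [[0.006, 1.0, -0.007], [-0.001, -0.007, -1.0], [-1.0, 0.006, 0.001]]
ft_force: [0.4, 0.9, -2.0]
grip_width: 0.0231
```

Call:
play_rows --travel '[[0,0,-0.2],[0,0,-0.2]]' --rotation '[[0,0,0],[0,0,0]]' --claw '[1,1]'

```text
time_s: 24.97
position: [0.6225, -0.0455, 0.0929]
tool_rot: [[0.008, 1.0, -0.007], [-0.002, -0.007, -1.0], [-1.0, 0.008, 0.002]]
ft_force: [-9.1, 1.7, 26.4]
grip_width: 0.0225
```

Seated; release and return for the third clip.

Call:
play_rows --travel '[[0,0,0.1],[0,0,0],[0,0,0],[0,0,0],[0,0,0],[0,0,0],[0,0,2],[0,0,4],[0,0,4],[0,1,2],[-0.7,2,0],[-0.8,3,0]]' --rotation '[[0,0,0],[0,0,0],[0,0,0],[0,0,0],[0,0,0],[0,0,0],[0,0.008,0],[0,0,0],[0,0,0],[0,0,-0.12],[0,0,-0.12],[0,0,-0.12]]' --claw '[2.5,3,3.5,4.2,5,5.5,5.5,5.5,5.5,6,6,6]'

```text
time_s: 25.97
position: [0.6071, 0.0116, 0.2179]
tool_rot: [[-0.0, 0.928, -0.372], [0.002, -0.372, -0.928], [-1.0, -0.001, -0.002]]
ft_force: [-0.1, -0.3, -0.6]
grip_width: 0.0601
```

Call:
play_rows --travel '[[-0.5,3,0],[-0.5,3,0],[-0.5,3,0],[-0.5,3,0],[-0.5,3,0],[-0.5,3,0],[-0.5,3,0],[-0.5,3,0],[-0.5,3,0],[-0.5,3,0],[-0.5,3,0],[0,0,0]]' --rotation '[[0,0,-0.12],[0,0,-0.12],[0,0,-0.12],[0,0,-0.12],[0,0,-0.12],[0,0,-0.12],[0,0,-0.12],[0,0,-0.12],[0,0,-0.12],[0,0,0],[0,0,0],[0,0,0]]' --claw '[6,6,6,6,6,6,6,6,6,6,6,6]'

```text
time_s: 26.97
position: [0.5462, 0.3606, 0.2195]
tool_rot: [[0.005, 0.064, -0.998], [-0.0, -0.998, -0.064], [-1.0, 0.001, -0.005]]
ft_force: [-0.0, 0.1, 0.2]
grip_width: 0.0598
```

```bash
python3 - <<'E'
from h import *
s=env.observe(); print(s['position'],s['tool_rot'].round(3),s['ft_force'],s['grip_width'])
im,i=snap('scene','s6')
cv2.imwrite('pics/s6c.png',cv2.resize(im[120:320,200:420,::-1],None,fx=3,fy=3,interpolation=cv2.INTER_CUBIC))
E
```

```text
[0.54619836 0.3605947  0.21954564] [[ 0.005  0.064 -0.998]
 [-0.    -0.998 -0.064]
 [-1.     0.001 -0.005]] [-0.02434658  0.13486071  0.17511967] 0.059825264214260564
```

View pics/s6c.png

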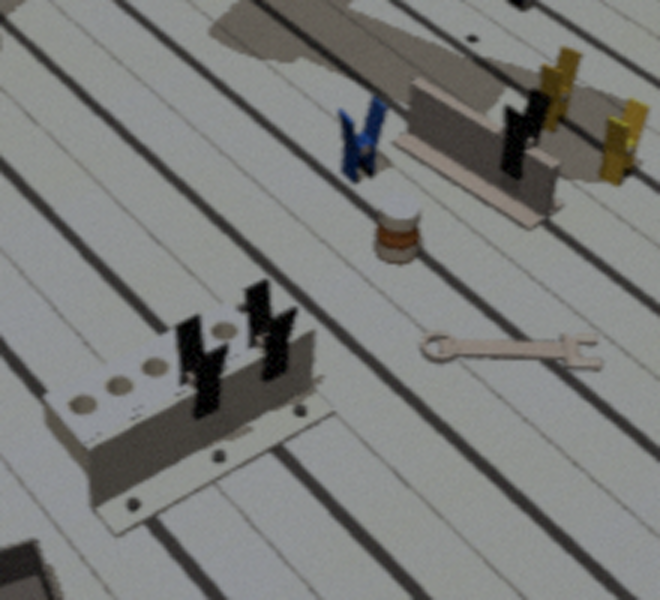

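Call:
play_rows --travel '[[0,-0.4,-1],[0,0,-2],[0,0,-2],[0,0,-2],[0,0,-1.5],[0,0,-1],[0,0,0],[0,0,0]]' --rotation '[[0,0.005,0.041],[0,0,0],[0,0,0],[0,0,0],[0,0,0],[0,0,0],[0,0,0],[0,0,0]]' --claw '[6,6,6,6,6,6,6,6]'

```text
time_s: 27.68
position: [0.5492, 0.3487, 0.122]
tool_rot: [[0.004, 0.103, -0.995], [-0.002, -0.995, -0.103], [-1.0, 0.002, -0.004]]
ft_force: [0.3, 0.2, 0.3]
grip_width: 0.0598
```

```bash
python3 - <<'E'
from h import *
s=env.observe(); print(s['position'],s['tool_rot'].round(3),s['ft_force'],s['grip_width'])
im,i=snap('wrist','w13')
E
```

```text
[0.54919854 0.3486912  0.1219922 ] [[ 0.004  0.103 -0.995]
 [-0.002 -0.995 -0.103]
 [-1.     0.002 -0.004]] [0.32246887 0.20655141 0.31315646] 0.05981056371121835
```

View pics/w13.png

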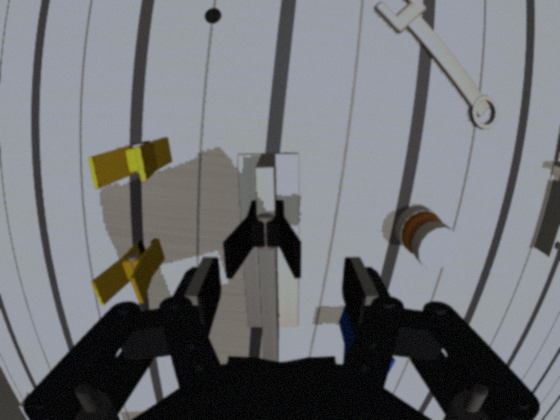

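Call:
play_rows --travel '[[-0.25,0.75,0],[0,0,-1.5],[0,0,-1.5],[0,0,-0.4],[0,0,0],[0,0,0]]' --rotation '[[-0.002,0.004,0],[0,0,0],[0,0,0],[0,0,0],[0,0,0],[0,0,0]]' --claw '[6,6,6,6,6,6]'

```text
time_s: 28.23
position: [0.5488, 0.3593, 0.094]
tool_rot: [[0.01, 0.103, -0.995], [0.0, -0.995, -0.103], [-1.0, 0.001, -0.01]]
ft_force: [-0.3, -0.1, 0.4]
grip_width: 0.0599
```

Call:
play_rows --travel '[[-0.25,-0.2,-0.7],[0,0,-0.5],[0,0,0],[0,0,0]]' --rotation '[[0,0.01,0],[0,0,0],[0,0,0],[0,0,0]]' --claw '[6,6,6,6]'

```text
time_s: 28.57
position: [0.5469, 0.3579, 0.0836]
tool_rot: [[0.003, 0.103, -0.995], [0.002, -0.995, -0.103], [-1.0, -0.002, -0.003]]
ft_force: [-0.4, 0.1, 0.6]
grip_width: 0.0597
```

Call:
play_rows --travel '[[0,0,0],[0,0,0],[0,0,0],[0,0,0],[0,0,0],[0,0,0],[0,0,0]]' --rotation '[[0,0,0],[0,0,0],[0,0,0],[0,0,0],[0,0,0],[0,0,0],[0,0,0]]' --claw '[3,1,1,1,1,1,1]'

```text
time_s: 29.15
position: [0.5485, 0.3586, 0.0874]
tool_rot: [[0.009, 0.103, -0.995], [0.005, -0.995, -0.103], [-1.0, -0.004, -0.009]]
ft_force: [0.2, -0.5, -0.6]
grip_width: 0.023
```

Call:
play_rows --travel '[[0,0,2],[0,0,4],[0,0,4],[0,0,2],[0.5,-2,0],[0.5,-3.1,0],[0.5,-3.1,0],[0.5,-3.1,0],[0.5,-3.1,0],[0.5,-3.1,0],[0.5,-3.1,0],[0.5,-3.1,0]]' --rotation '[[0,0.008,0],[0,0,0],[0,0,0],[0,0,0.12],[0,0,0.12],[0,0,0.12],[0,0,0.12],[0,0,0.12],[0,0,0.12],[0,0,0.12],[0,0,0.12],[0,0,0.12]]' --claw '[1,1,1,1,1,1,1,1,1,1,1,1]'

```text
time_s: 30.15
position: [0.584, 0.1163, 0.2082]
tool_rot: [[-0.004, 0.94, -0.341], [-0.006, -0.341, -0.94], [-1.0, -0.001, 0.007]]
ft_force: [-0.1, 0.1, -0.6]
grip_width: 0.0231
```

Call:
play_rows --travel '[[0.5,-3.1,0],[0.5,-3.1,0],[0.5,-3.1,0],[0.5,-3.1,0],[0.5,-3.1,0],[0.5,-3.1,0],[0.4,-2,0],[0,0,0],[0,0,0],[0,0,0]]' --rotation '[[0,0,0.12],[0,0,0.12],[0,0,0.1],[0,0,0],[0,0,0],[0,0,0],[0,0,0],[0,0,0],[0,0,0],[0,0,0]]' --claw '[1,1,1,1,1,1,1,1,1,1]'

```text
time_s: 30.98
position: [0.6167, -0.1071, 0.2041]
tool_rot: [[-0.009, 1.0, 0.007], [-0.007, 0.007, -1.0], [-1.0, -0.009, 0.007]]
ft_force: [0.6, 0.3, -0.7]
grip_width: 0.0232
```

Call:
play_rows --travel '[[0.4,0.1,0],[0,0,0],[0,0,0]]' --rotation '[[0.008,-0.009,-0.013],[0,0,0],[0,0,0]]' --claw '[1,1,1]'

```text
time_s: 31.23
position: [0.6207, -0.1028, 0.204]
tool_rot: [[-0.0, 1.0, -0.004], [0.003, -0.004, -1.0], [-1.0, -0.0, -0.003]]
ft_force: [-0.5, 0.5, -0.5]
grip_width: 0.023
```

```bash
python3 - <<'E'
from h import *
im,i=snap('wrist','w14'); s=env.observe(); print(s['position'],s['tool_rot'].round(3),s['ft_force'],s['grip_width'])
cv2.imwrite('pics/w14c.png',cv2.resize(im[130:380,180:380,::-1],None,fx=2.4,fy=2.4,interpolation=cv2.INTER_CUBIC))
E
```

```text
[ 0.62075886 -0.10277787  0.20403741] [[-0.     1.    -0.004]
 [ 0.003 -0.004 -1.   ]
 [-1.    -0.    -0.003]] [ 0.27995461  0.45737243 -0.88286854] 0.023070966978272125
```

View pics/w14c.png

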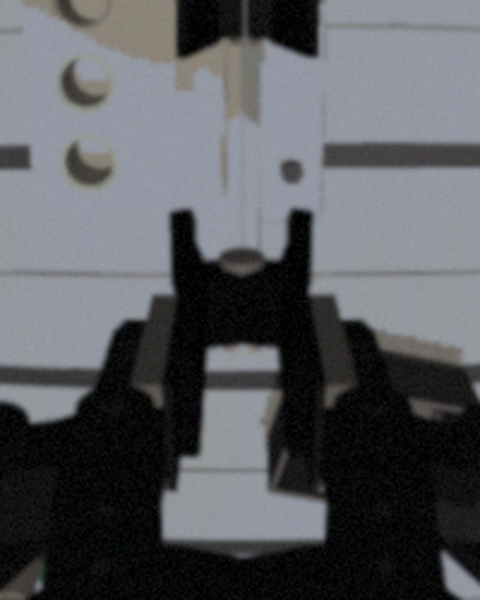

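Call:
play_rows --travel '[[0,-0.2,-2],[0,0,-2.5],[0,0,-2],[0,0,-1.2],[0,0,-0.8],[0,0,0],[0,0,0]]' --rotation '[[-0.002,0.002,-0.002],[0,0,0],[0,0,0],[0,0,0],[0,0,0],[0,0,0],[0,0,0]]' --claw '[1,1,1,1,1,1,1]'

```text
time_s: 31.87
position: [0.6214, -0.1008, 0.1183]
tool_rot: [[0.003, 1.0, -0.0], [-0.001, -0.0, -1.0], [-1.0, 0.003, 0.001]]
ft_force: [-0.4, -0.2, -0.5]
grip_width: 0.0231
```

Call:
play_rows --travel '[[0,-0.2,-0.8],[0,0,-0.5],[0,0,-0.3],[0,0,0]]' --rotation '[[0,0.004,-0.003],[0,0,0],[0,0,0],[0,0,0]]' --claw '[1,1,1,1]'

```text
time_s: 32.2
position: [0.6226, -0.1031, 0.1035]
tool_rot: [[0.003, 1.0, -0.003], [-0.003, -0.003, -1.0], [-1.0, 0.003, 0.003]]
ft_force: [0.0, -0.5, 0.2]
grip_width: 0.0229
```

Call:
play_rows --travel '[[0,0,-0.2],[0,0,-0.2]]' --rotation '[[0,0,0],[0,0,0]]' --claw '[1,1]'

```text
time_s: 32.37
position: [0.6229, -0.1033, 0.0999]
tool_rot: [[0.004, 1.0, -0.003], [-0.003, -0.003, -1.0], [-1.0, 0.004, 0.003]]
ft_force: [-0.1, -0.4, -1.3]
grip_width: 0.0227
```

Call:
play_rows --travel '[[-0.1,0,-0.2],[0,0,-0.2]]' --rotation '[[0,0,0],[0,0,0]]' --claw '[1,1]'

```text
time_s: 32.53
position: [0.622, -0.1034, 0.0959]
tool_rot: [[0.005, 1.0, -0.003], [-0.003, -0.003, -1.0], [-1.0, 0.005, 0.003]]
ft_force: [0.0, -0.8, -0.0]
grip_width: 0.0228
```

Call:
play_rows --travel '[[0,0,-0.2],[0,0,-0.1]]' --rotation '[[0,0,0],[0,0,0]]' --claw '[1,1]'

```text
time_s: 32.7
position: [0.6221, -0.1035, 0.0954]
tool_rot: [[0.007, 1.0, -0.003], [-0.004, -0.003, -1.0], [-1.0, 0.007, 0.004]]
ft_force: [-2.7, 0.4, 7.9]
grip_width: 0.023
```

Call:
play_rows --travel '[[0,0,-0.2],[0,0,0.1],[0,0,0],[0,0,0],[0,0,0],[0,0,0],[0,0,0],[0,0,2],[0,0,4],[-1,0,4],[-3,0,2],[-3,0,0]]' --rotation '[[0,0,0],[0,0,0],[0,0,0],[0,0,0],[0,0,0],[0,0,0],[0,0,0],[0,0.005,0],[0,0,0],[0,0,0],[0,0,0],[0,0,0]]' --claw '[1,2.5,3,3.5,4.2,5,5.5,5.5,5.5,5.5,5.5,5.5]'

```text
time_s: 33.7
position: [0.5523, -0.1034, 0.217]
tool_rot: [[-0.001, 1.0, -0.002], [-0.004, -0.002, -1.0], [-1.0, -0.001, 0.004]]
ft_force: [0.9, -0.0, -0.8]
grip_width: 0.0553
```

```bash
python3 - <<'E'
from h import *
s=env.observe(); print(s['position'],s['tool_rot'].round(3),s['ft_force'],s['grip_width'])
im,i=snap('wrist','w15')
im,i=snap('scene','s7')
cv2.imwrite('pics/s7c.png',cv2.resize(im[180:320,180:380,::-1],None,fx=3.8,fy=3.8,interpolation=cv2.INTER_CUBIC))
E
```

```text
[ 0.55231645 -0.10339219  0.2169694 ] [[-0.001  1.    -0.002]
 [-0.004 -0.002 -1.   ]
 [-1.    -0.001  0.004]] [ 0.92824199 -0.0237412  -0.75127075] 0.055250408962951005
```

View pics/s7c.png

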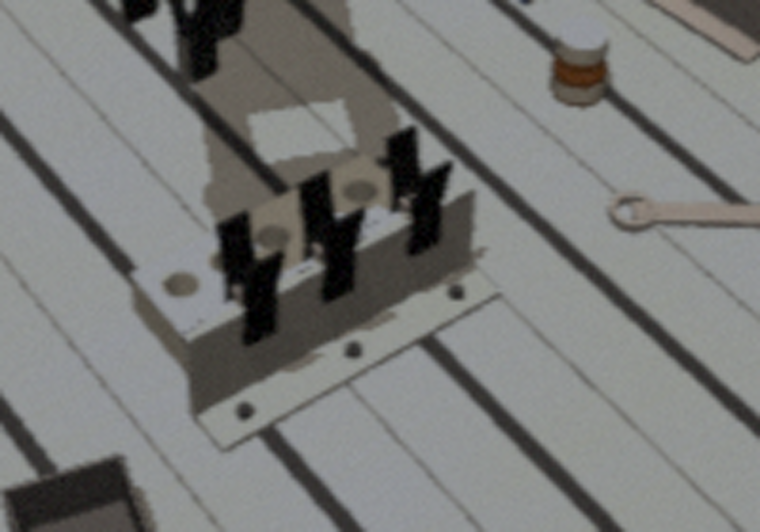

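View pics/w15.png

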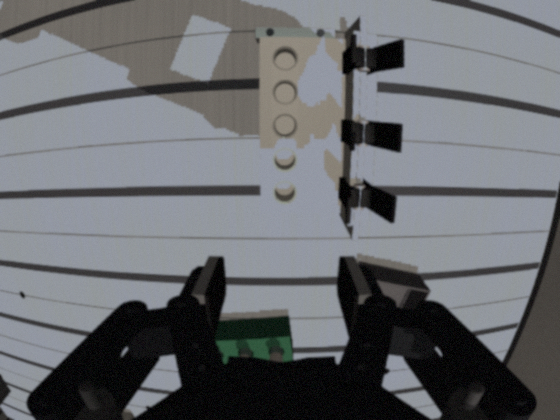

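```bash
python3 - <<'E'
from h import *
I=env.camera_info('wrist')
for u,v in [(285,58),(285,92),(285,125),(285,158),(285,190)]: print((onz(I,u,v,.036,True)[:2]*1000).round(1))
im=cv2.imread('pics/w15.png')
cv2.imwrite('pics/w15c.png',cv2.resize(im[15:245,235:425],None,fx=2.6,fy=2.6,interpolation=cv2.INTER_CUBIC))
E
```

```text
[551.3  23.9]
[551.3 -10. ]
[551.2 -42.6]
[551.2 -75.6]
[ 551.3 -108.7]
```

View pics/w15c.png

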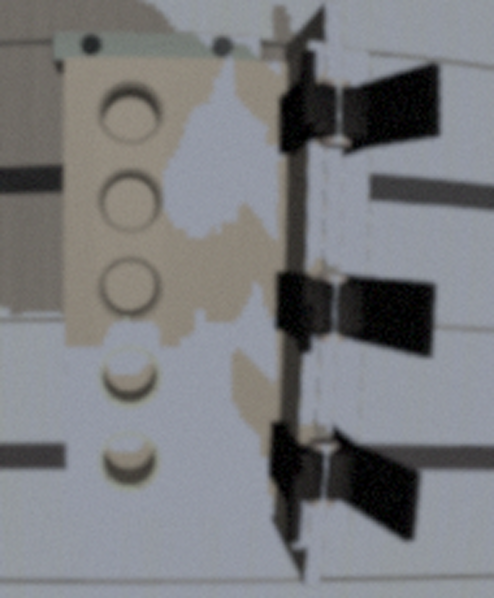

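```bash
python3 - <<'E'
from h import *
print(env.observe()['qvel'].round(2))
im,I=snap('wrist','w16'); print(env.observe()['position'])
cv2.imwrite('pics/w16c.png',cv2.resize(im[15:245,235:425,::-1],None,fx=2.6,fy=2.6,interpolation=cv2.INTER_CUBIC))
T=env.camera_info('top')
for w in [(131,187),(183,187),(235,187),(287,186),(338,184)]: print((onz(T,260+w[0]/3.8,170+w[1]/3.8,.036)[:2]*1000).round(1))
E
```

```text
[ 0.73  4.36 -4.61  0.56 -0.02  1.15]
[ 0.55055463 -0.10288616  0.21418481]
[556.   23.7]
[555.3 -10.5]
[554.7 -44.7]
[554.7 -78.9]
[ 555.4 -112.4]
```

View pics/w16c.png

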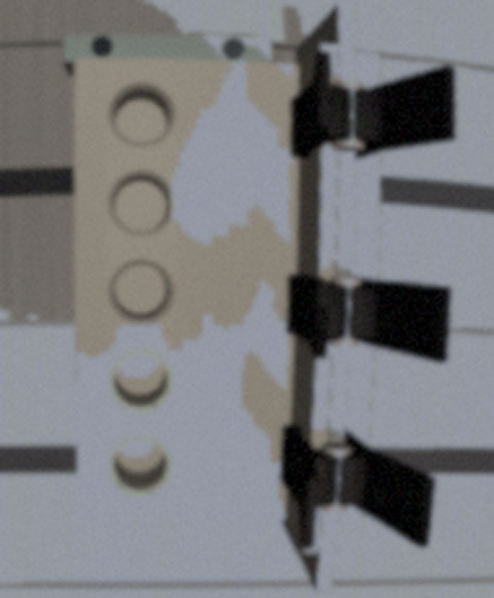

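Call:
play_rows --travel '[[-1,-1.9,0.5],[-1,-1.9,0.5],[-1,-1.9,0],[-1,-1.9,0],[-1,-1.9,0],[-1,-1.9,0],[-1,-1.9,0],[-1,-1.9,0],[-1,-1.9,0],[-1,-1.9,0],[-1,-1.9,0],[0,0,0]]' --rotation '[[0,0,-0.122],[0,0,-0.122],[0,0,-0.122],[0,0,-0.122],[0,0,-0.122],[0,0,-0.122],[0,0,-0.122],[0,0,-0.122],[0,0,-0.122],[0,0,-0.122],[0,0,-0.122],[0,0,-0.122]]' --claw '[5.5,5.5,5.5,5.5,5,4,4,4,4,4,4,4]'

```text
time_s: 34.85
position: [0.4431, -0.3236, 0.2179]
tool_rot: [[-0.001, 0.068, -0.998], [0.009, -0.998, -0.068], [-1.0, -0.009, 0.001]]
ft_force: [-0.7, 0.5, -0.1]
grip_width: 0.0401
```

Call:
play_rows --travel '[[0,0,0],[0,0,0],[0,0,0]]' --rotation '[[0,0,0],[0,0,0],[0,0,0]]' --claw '[4,4,4]'

```text
time_s: 35.1
position: [0.4441, -0.3254, 0.2161]
tool_rot: [[-0.002, 0.068, -0.998], [0.011, -0.998, -0.068], [-1.0, -0.011, 0.002]]
ft_force: [0.0, 1.8, -0.1]
grip_width: 0.0403
```

```bash
python3 - <<'E'
from h import *
s=env.observe(); print(s['position'],s['tool_rot'].round(3),s['qvel'].round(2))
im,I=snap('wrist','w17'); print(env.observe()['position'])
E
```

```text
[ 0.44408722 -0.32540871  0.2161118 ] [[-0.002  0.068 -0.998]
 [ 0.011 -0.998 -0.068]
 [-1.    -0.011  0.002]] [ 0.41  0.67 -0.43 -0.03  0.08 -2.06]
[ 0.44414508 -0.32524383  0.2161229 ]
```

View pics/w17.png

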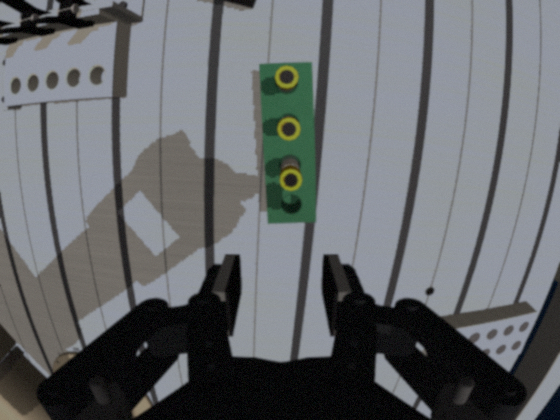

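```bash
python3 - <<'E'
from h import *
I=env.camera_info('wrist'); im=cv2.imread('pics/w17.png')
h=cv2.cvtColor(im,cv2.COLOR_BGR2HSV); m=cv2.inRange(h,(20,120,80),(38,255,255))
cs,_=cv2.findContours(m,cv2.RETR_EXTERNAL,cv2.CHAIN_APPROX_NONE)
for c in cs:
    if cv2.contourArea(c)>60:
        (u,v),r=cv2.minEnclosingCircle(c); print((round(u),round(v),round(r)),(onz(I,u,v,.108,True)[:2]*1000).round(1))
print(onz(I,290,203,.045,True)*1000)
g=cv2.inRange(h,(45,80,30),(85,255,255)); cs,_=cv2.findContours(g,cv2.RETR_EXTERNAL,cv2.CHAIN_APPROX_NONE)
for u,v in [(262,66),(311,64),(316,220),(269,222)]: print((onz(I,u,v,.045,True)[:2]*1000).round(1))
E
```

```text
(290, 179, 12) [ 465.  -329.3]
(288, 128, 12) [ 504.9 -324.9]
(286, 77, 12) [ 544.2 -320.5]
[ 426.07323726 -333.11448851   45.        ]
[ 559.1 -296.9]
[ 564.4 -342.8]
[ 409.8 -361.2]
[ 404.1 -313.2]
```

Call:
play_rows --travel '[[1.1,-0.2,0],[1,-0.2,-1],[0,0,-2],[0,0,-2],[0,0,-1.5],[0,0,-1],[0,0,0],[0,0,0]]' --rotation '[[-0.011,0,0.04],[0,0,0],[0,0,0],[0,0,0],[0,0,0],[0,0,0],[0,0,0],[0,0,0]]' --claw '[4,4,4,4,4,4,4,4]'

```text
time_s: 35.82
position: [0.4704, -0.3255, 0.1344]
tool_rot: [[-0.002, 0.124, -0.992], [0.001, -0.992, -0.124], [-1.0, -0.002, 0.002]]
ft_force: [0.1, -0.5, -0.1]
grip_width: 0.0402
```

```bash
python3 - <<'E'
from h import *
s=env.observe(); print(s['position'],s['tool_rot'].round(3),s['qvel'].round(2))
im,I=snap('wrist','w18'); print(env.observe()['position'])
E
```

```text
[ 0.47039737 -0.32551223  0.13440463] [[-0.002  0.124 -0.992]
 [ 0.001 -0.992 -0.124]
 [-1.    -0.002  0.002]] [ 0.61  1.44  0.92  0.02 -0.58 -0.14]
[ 0.47032524 -0.32548633  0.13446673]
```

View pics/w18.png

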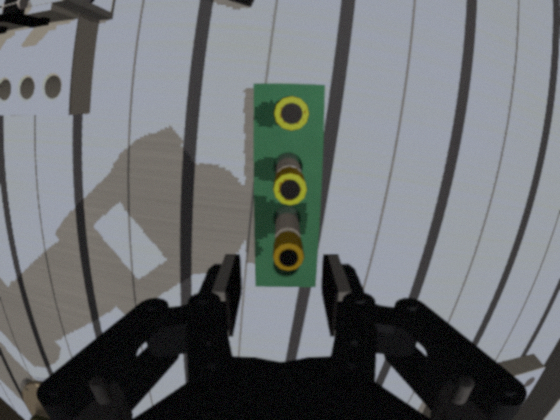

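Call:
play_rows --travel '[[-0.5,-0.35,0],[0,0,-1.5],[0,0,-1.5],[0,0,-1],[0,0,-0.5],[0,0,0],[0,0,0]]' --rotation '[[0,0,-0.013],[0,0,0],[0,0,0],[0,0,0],[0,0,0],[0,0,0],[0,0,0]]' --claw '[4,4,4,4,4,4,4]'

```text
time_s: 36.45
position: [0.4662, -0.332, 0.0932]
tool_rot: [[0.005, 0.109, -0.994], [-0.007, -0.994, -0.109], [-1.0, 0.007, -0.004]]
ft_force: [0.2, -0.7, -0.5]
grip_width: 0.0402
```

Call:
play_rows --travel '[[-0.1,0.25,-0.8],[0,0,-0.4],[0,0,0],[0,0,0],[0,0,0],[0,0,0],[0,0,0],[0,0,0],[0,0,0],[0,0,0]]' --rotation '[[0.007,0.005,0],[0,0,0],[0,0,0],[0,0,0],[0,0,0],[0,0,0],[0,0,0],[0,0,0],[0,0,0],[0,0,0]]' --claw '[4,4,4,3,2,1,1,1,1,1]'

```text
time_s: 37.28
position: [0.4659, -0.3303, 0.0829]
tool_rot: [[0.003, 0.109, -0.994], [-0.003, -0.994, -0.109], [-1.0, 0.003, -0.002]]
ft_force: [-0.6, 0.6, 0.2]
grip_width: 0.0174
```

Call:
play_rows --travel '[[0,0,2],[0,0,3.5],[0,0,3.5],[0,0,2],[0.7,2.8,0],[0.7,2.8,0],[0.7,2.8,0],[0.7,2.8,0],[0.7,2.8,0],[0.7,2.8,0],[0.7,2.8,0],[0.7,2.8,0]]' --rotation '[[0,0,0],[0,0,0],[0,0,0],[0,0,0],[0,0,0],[0,0,-0.04],[0,0,-0.04],[0,0,-0.03],[0,0,0],[0,0,0],[0,0,0],[0,0,0]]' --claw '[1,1,1,1,1,1,1,1,1,1,1,1]'

```text
time_s: 38.28
position: [0.5208, -0.1014, 0.1986]
tool_rot: [[0.004, -0.016, -1.0], [-0.004, -1.0, 0.016], [-1.0, 0.004, -0.004]]
ft_force: [0.3, -0.5, -0.3]
grip_width: 0.017
```

Call:
play_rows --travel '[[0.7,2.8,0],[0.7,2.8,0],[0.7,2.8,0],[0.7,2.4,0],[0,1,0],[0,0,0],[0,0,0],[0,0,0]]' --rotation '[[0,0,0],[0,0,0],[0,0,0],[0,0,0],[0,0,0],[0,0,0],[0,0,0],[0,0,0]]' --claw '[1,1,1,1,1,1,1,1]'

```text
time_s: 38.95
position: [0.549, 0.0267, 0.1989]
tool_rot: [[0.004, -0.01, -1.0], [-0.004, -1.0, 0.01], [-1.0, 0.004, -0.004]]
ft_force: [-0.4, -0.5, -1.2]
grip_width: 0.0167
```

```bash
python3 - <<'E'
from h import *
s=env.observe(); print(s['position'],s['tool_rot'].round(3),s['qvel'].round(2))
im,I=snap('wrist','w19'); print(env.observe()['position'])
for p in [(.5555,.023,.036),(.5555,-.045,.036)]: print(proj(I,p,True))
im,I=snap('scene','s8')
cv2.imwrite('pics/s8c.png',cv2.resize(im[120:320,180:380,::-1],None,fx=3,fy=3,interpolation=cv2.INTER_CUBIC))
E
```

```text
[0.5490213  0.02666021 0.19887605] [[ 0.004 -0.01  -1.   ]
 [-0.004 -1.     0.01 ]
 [-1.     0.004 -0.004]] [-0.84 -0.11  0.19 -0.39 -0.22 -0.57]
[0.54902975 0.02633521 0.19890016]
(np.float64(284.63441361476987), np.float64(181.53263361900247))
(np.float64(353.95955857900105), np.float64(181.24970760432524))
```

View pics/w19.png

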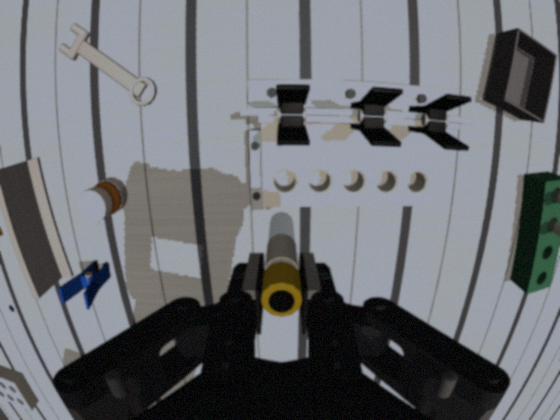

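View pics/s8c.png

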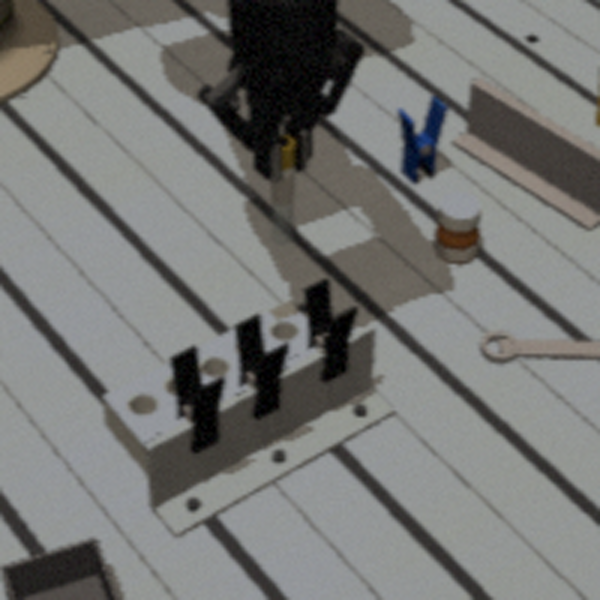

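```bash
python3 - <<'E'
from h import *
I=env.camera_info('wrist')
for z in (.126,.2175): print(proj(I,(.549,.0265,z),True),proj(I,(.549,.0345,z),True),proj(I,(.549,.0185,z),True))
for u in (285,317.5,351,385,417): print(onz(I,u,181,.036,True)*1000)
im=cv2.imread('pics/w19.png'); cv2.imwrite('pics/w19c.png',cv2.resize(im[160:330,220:430],None,fx=3.5,fy=3.5,interpolation=cv2.INTER_CUBIC))
E
```

```text
(np.float64(281.0092322919538), np.float64(219.33951144278973)) (np.float64(269.6445276610841), np.float64(219.46418250232142)) (np.float64(292.3737237024337), np.float64(219.20499758576076))
(np.float64(281.822925780114), np.float64(288.147586444077)) (np.float64(263.8247429303361), np.float64(288.2728794433293)) (np.float64(299.8188320351337), np.float64(287.859088257559))
[556.09511408  22.22672216  36.        ]
[555.83873153  -9.22556156  36.        ]
[555.75267361 -42.41809412  36.        ]
[555.85771007 -77.67780968  36.        ]
[ 556.15021067 -113.1440267    36.        ]
```

View pics/w19c.png

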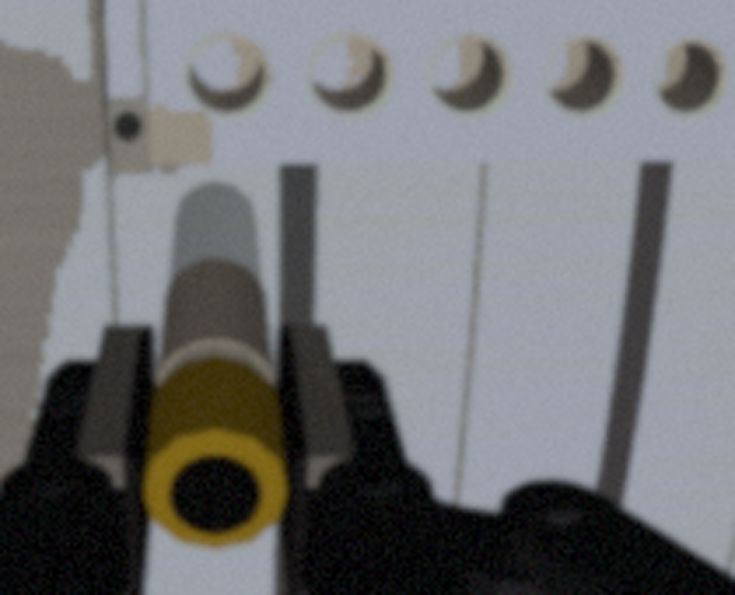

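Call:
play_rows --travel '[[0.7,-0.37,0],[0,0,0],[0,0,-1.5],[0,0,-2],[0,0,-1.5],[0,0,-1],[0,0,0],[0,0,0]]' --rotation '[[0.003,0.003,0],[0,0,0],[0,0,0],[0,0,0],[0,0,0],[0,0,0],[0,0,0],[0,0,0]]' --claw '[1,1,1,1,1,1,1,1]'

```text
time_s: 39.72
position: [0.5584, 0.0155, 0.1376]
tool_rot: [[0.004, -0.02, -1.0], [-0.002, -1.0, 0.02], [-1.0, 0.002, -0.004]]
ft_force: [-0.2, 0.5, 0.9]
grip_width: 0.0173
```

```bash
python3 - <<'E'
from h import *
s=env.observe(); print(s['position'],s['tool_rot'].round(3),s['qvel'].round(2))
im,I=snap('wrist','w20'); print(env.observe()['position'])
cv2.imwrite('pics/w20c.png',cv2.resize(im[160:330,200:410,::-1],None,fx=3.5,fy=3.5,interpolation=cv2.INTER_CUBIC))
E
```

```text
[0.55837746 0.01552317 0.13756092] [[ 0.004 -0.02  -1.   ]
 [-0.002 -1.     0.02 ]
 [-1.     0.002 -0.004]] [-0.71  0.84  0.45 -0.1  -0.22 -0.11]
[0.55837883 0.01551776 0.13762411]
```

View pics/w20c.png

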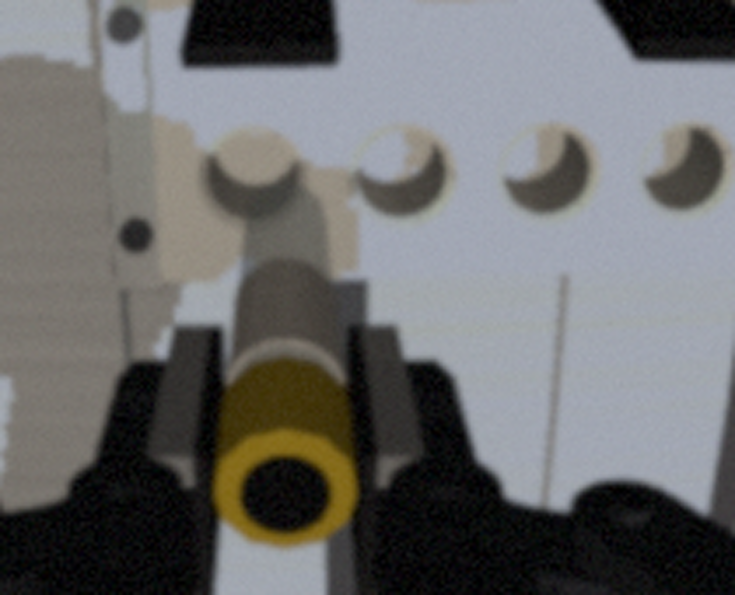

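Call:
play_rows --travel '[[-0.2,0.6,0],[0,0,0],[0,0,0]]' --rotation '[[0,0.003,0.01],[0,0,0],[0,0,0]]' --claw '[1,1,1]'

```text
time_s: 40.02
position: [0.5571, 0.0215, 0.1396]
tool_rot: [[0.004, -0.01, -1.0], [-0.002, -1.0, 0.01], [-1.0, 0.002, -0.004]]
ft_force: [0.9, 0.0, -0.3]
grip_width: 0.0172
```

```bash
python3 - <<'E'
from h import *
s=env.observe(); print(s['position'],s['tool_rot'].round(3),s['qvel'].round(2))
im,I=snap('wrist','w21'); print(env.observe()['position'])
cv2.imwrite('pics/w21c.png',cv2.resize(im[160:330,200:410,::-1],None,fx=3.5,fy=3.5,interpolation=cv2.INTER_CUBIC))
p=env.observe()['position']
print('well',proj(I,(.556,.0228,.036),True),'foot sphere',proj(I,(p[0],p[1],p[2]-.065),True))
E
```

```text
[0.55710588 0.02152257 0.13957352] [[ 0.004 -0.01  -1.   ]
 [-0.002 -1.     0.01 ]
 [-1.     0.002 -0.004]] [ 0.75 -0.55 -0.22  0.3   0.49 -0.03]
[0.55709114 0.02159412 0.13962978]
well (np.float64(279.78795341734303), np.float64(207.57117433466138)) foot sphere (np.float64(281.47306248042344), np.float64(223.10671265216175))
```

View pics/w21c.png

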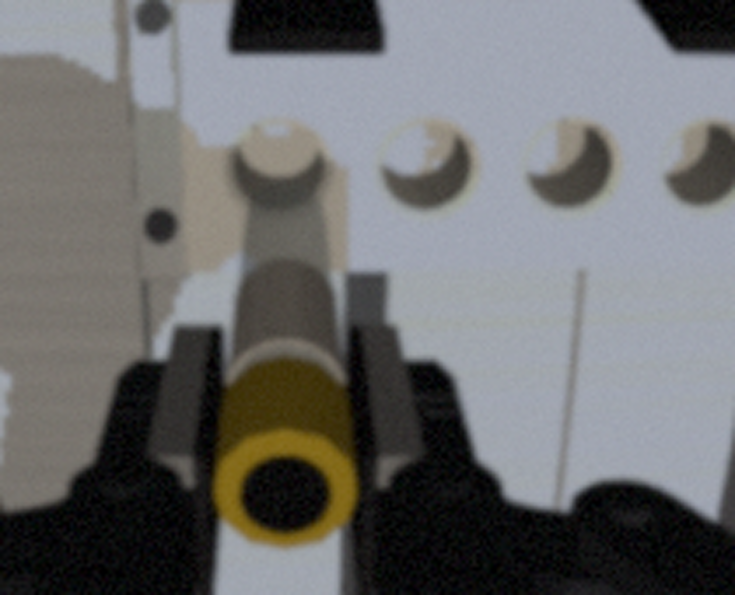

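Call:
play_rows --travel '[[0,0.05,-0.8],[0,0.05,-1.2],[0,0,-1],[0,0,-0.8],[0,0,-0.4],[0,0,0]]' --rotation '[[0,0,0],[0,0,0],[0,0,0],[0,0,0],[0,0,0],[0,0,0]]' --claw '[1,1,1,1,1,1]'

```text
time_s: 40.57
position: [0.5574, 0.023, 0.0956]
tool_rot: [[0.007, -0.009, -1.0], [-0.003, -1.0, 0.009], [-1.0, 0.003, -0.007]]
ft_force: [0.6, 0.8, 0.4]
grip_width: 0.017
```

Call:
play_rows --travel '[[0,0,-0.6],[0,0,-0.4],[0,0,-0.2],[0,0,0]]' --rotation '[[0,0.006,0],[0,0,0],[0,0,0],[0,0,0]]' --claw '[1,1,1,1]'

```text
time_s: 40.9
position: [0.5578, 0.0229, 0.0828]
tool_rot: [[0.002, -0.009, -1.0], [-0.003, -1.0, 0.009], [-1.0, 0.003, -0.002]]
ft_force: [-0.1, 0.1, -0.8]
grip_width: 0.017
```

Call:
play_rows --travel '[[0,0,-0.1],[0,0,0],[0,0,0],[0,0,0],[0,0,0],[0,0,0],[0,0,1],[0,0,3],[0,0,4],[0,0,4]]' --rotation '[[0,0,0],[0,0,0],[0,0,0],[0,0,0],[0,0,0],[0,0,0],[0,0,0],[0,0,0],[0,0,0],[0,0,0]]' --claw '[1,1.8,2.3,3,4,4,4,4,4,4]'

```text
time_s: 41.73
position: [0.554, 0.0234, 0.2009]
tool_rot: [[-0.013, -0.009, -1.0], [-0.0, -1.0, 0.009], [-1.0, 0.0, 0.013]]
ft_force: [1.5, 0.1, 0.7]
grip_width: 0.0402
```

```bash
python3 - <<'E'
from h import *
s=env.observe(); print(s['position'],s['tool_rot'].round(3),s['qvel'].round(2))
im,I=snap('wrist','w22')
E
```

```text
[0.55396794 0.02338887 0.20087354] [[-0.013 -0.009 -1.   ]
 [-0.    -1.     0.009]
 [-1.     0.     0.013]] [-9.000e-02 -2.547e+01 -4.479e+01  4.000e-02  7.144e+01 -2.000e-01]
```

View pics/w22.png

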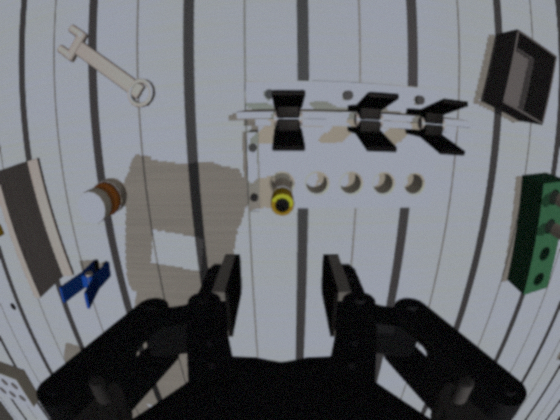

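Call:
play_rows --travel '[[-0.4,-2.9,0],[-0.4,-2.9,0],[-0.4,-2.9,0],[-0.4,-2.9,0],[-0.4,-2.9,0],[-0.4,-2.9,0],[-0.4,-2.9,0],[-0.4,-2.9,0],[-0.4,-2.9,0],[-0.4,-2.9,0],[-0.4,-2.9,0],[-0.3,-2,0]]' --rotation '[[0,-0.01,0.06],[0,0,0.06],[0,0,0],[0,0,0],[0,0,0],[0,0,0],[0,0,0],[0,0,0],[0,0,0],[0,0,0],[0,0,0],[0,0,0]]' --claw '[4,4,4,4,4,4,4,4,4,4,4,4]'

```text
time_s: 42.78
position: [0.5074, -0.3269, 0.2251]
tool_rot: [[0.034, 0.125, -0.992], [-0.009, -0.992, -0.126], [-0.999, 0.013, -0.033]]
ft_force: [1.1, -0.2, -0.8]
grip_width: 0.0395
```

Call:
play_rows --travel '[[0,0,0],[0,0,0],[0,0,0]]' --rotation '[[0,0,0],[0,0,0],[0,0,0]]' --claw '[4,4,4]'

```text
time_s: 43.03
position: [0.5061, -0.3308, 0.2258]
tool_rot: [[0.035, 0.12, -0.992], [-0.011, -0.993, -0.12], [-0.999, 0.015, -0.033]]
ft_force: [0.4, -0.3, -0.1]
grip_width: 0.0403
```

Call:
play_rows --travel '[[-0.1,0.5,0],[0,0,-2],[0,0,-2],[0,0,-2],[0,0,-1],[0,0,-1],[0,0,0],[0,0,0]]' --rotation '[[0.011,0.034,-0.01],[0,0,0],[0,0,0],[0,0,0],[0,0,0],[0,0,0],[0,0,0],[0,0,0]]' --claw '[4,4,4,4,4,4,4,4]'

```text
time_s: 43.7
position: [0.5079, -0.3156, 0.1471]
tool_rot: [[0.003, 0.12, -0.993], [-0.002, -0.993, -0.12], [-1.0, 0.002, -0.003]]
ft_force: [0.3, 0.0, 0.6]
grip_width: 0.0402
```

```bash
python3 - <<'E'
from h import *
s=env.observe(); print(s['position'],s['tool_rot'].round(3),s['qvel'].round(2))
im,I=snap('wrist','w23')
E
```

```text
[ 0.50785056 -0.31556324  0.1471433 ] [[ 0.003  0.12  -0.993]
 [-0.002 -0.993 -0.12 ]
 [-1.     0.002 -0.003]] [ 1.06  0.17  1.42 -0.03 -0.24  0.19]
```

View pics/w23.png

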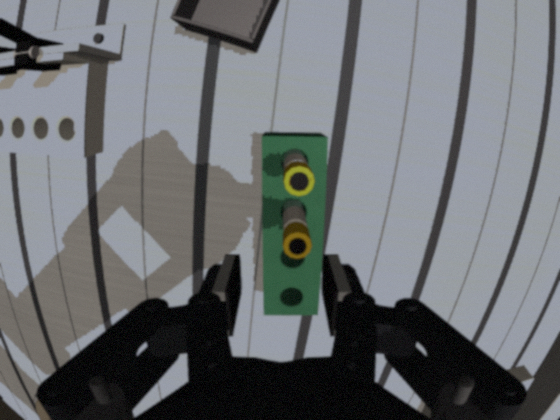

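Call:
play_rows --travel '[[-0.3,-0.9,0],[0,0,0],[0,0,0],[0,0,-1.5],[0,0,-1.5],[0,0,-1.2],[0,0,-0.5],[0,0,0],[0,0,0]]' --rotation '[[0,0,-0.008],[0,0,0],[0,0,0],[0,0,0],[0,0,0],[0,0,0],[0,0,0],[0,0,0],[0,0,0]]' --claw '[4,4,4,4,4,4,4,4,4]'

```text
time_s: 44.5
position: [0.5063, -0.3273, 0.1048]
tool_rot: [[0.012, 0.111, -0.994], [-0.01, -0.994, -0.111], [-1.0, 0.011, -0.011]]
ft_force: [1.2, 0.1, -0.4]
grip_width: 0.0402
```

Call:
play_rows --travel '[[-0.1,0.2,0],[0,0,-1],[0,0,-0.8],[0,0,-0.3],[0,0,0],[0,0,0]]' --rotation '[[0.01,0.011,0],[0,0,0],[0,0,0],[0,0,0],[0,0,0],[0,0,0]]' --claw '[4,4,4,4,4,4]'

```text
time_s: 45.0
position: [0.5058, -0.3257, 0.0839]
tool_rot: [[0.002, 0.111, -0.994], [-0.001, -0.994, -0.111], [-1.0, 0.001, -0.002]]
ft_force: [0.1, -1.4, 0.3]
grip_width: 0.0399
```

Call:
play_rows --travel '[[0,0,0],[0,0,0],[0,0,0],[0,0,0],[0,0,0],[0,0,0],[0,0,2],[0,0,3.5],[0,0,3.5],[0,0,2],[0,0,0],[0,0,0]]' --rotation '[[0,0,0],[0,0,0],[0,0,0],[0,0,0],[0,0,0],[0,0,0],[0,0,0],[0,0,0],[0,0,0],[0,0,0],[0,0,0],[0,0,0]]' --claw '[3,2,1,1,1,1,1,1,1,1,1,1]'

```text
time_s: 46.0
position: [0.5047, -0.3247, 0.1979]
tool_rot: [[0.0, 0.111, -0.994], [0.001, -0.994, -0.111], [-1.0, -0.001, -0.0]]
ft_force: [-0.4, 1.1, -0.9]
grip_width: 0.0169
```

Call:
play_rows --travel '[[0.5,2.6,0],[0.5,2.6,0],[0.5,2.6,0],[0.5,2.6,0],[0.5,2.6,0],[0.5,2.6,0],[0.5,2.6,0],[0.5,2.6,0],[0.5,2.6,0],[0.5,2.4,0],[0,0,0],[0,0,0]]' --rotation '[[0,0,-0.04],[0,0,-0.04],[0,0,-0.03],[0,0,0],[0,0,0],[0,0,0],[0,0,0],[0,0,0],[0,0,0],[0,0,0],[0,0,0],[0,0,0]]' --claw '[1,1,1,1,1,1,1,1,1,1,1,1]'

```text
time_s: 47.0
position: [0.5493, -0.0536, 0.1803]
tool_rot: [[-0.023, -0.008, -1.0], [0.012, -1.0, 0.008], [-1.0, -0.012, 0.023]]
ft_force: [-0.3, 0.2, -0.3]
grip_width: 0.0171
```

Call:
play_rows --travel '[[0.7,0.8,0],[0,0,0],[0,0,0],[0,0,-1.2],[0,0,-1.2],[0,0,-0.8],[0,0,0],[0,0,0]]' --rotation '[[-0.012,-0.023,0],[0,0,0],[0,0,0],[0,0,0],[0,0,0],[0,0,0],[0,0,0],[0,0,0]]' --claw '[1,1,1,1,1,1,1,1]'

```text
time_s: 47.67
position: [0.5539, -0.0514, 0.1431]
tool_rot: [[-0.009, -0.013, -1.0], [0.001, -1.0, 0.013], [-1.0, -0.001, 0.009]]
ft_force: [0.2, 0.7, 0.4]
grip_width: 0.0167
```

```bash
python3 - <<'E'
from h import *
s=env.observe(); print(s['position'],s['tool_rot'].round(3),s['qvel'].round(2))
im,I=snap('wrist','w24')
cv2.imwrite('pics/w24c.png',cv2.resize(im[160:330,170:380,::-1],None,fx=3.5,fy=3.5,interpolation=cv2.INTER_CUBIC))
p=env.observe()['position']
print('well',proj(I,(.556,-.0453,.036),True),'foot sphere',proj(I,(p[0],p[1],p[2]-.066),True))
E
```

```text
[ 0.55392538 -0.05141134  0.1430678 ] [[-0.009 -0.013 -1.   ]
 [ 0.001 -1.     0.013]
 [-1.    -0.001  0.009]] [-0.84  0.73  0.71 -0.07 -0.17 -0.2 ]
well (np.float64(274.0975309423969), np.float64(200.9511742471356)) foot sphere (np.float64(281.8287211465013), np.float64(221.4443292435948))
```

View pics/w24c.png

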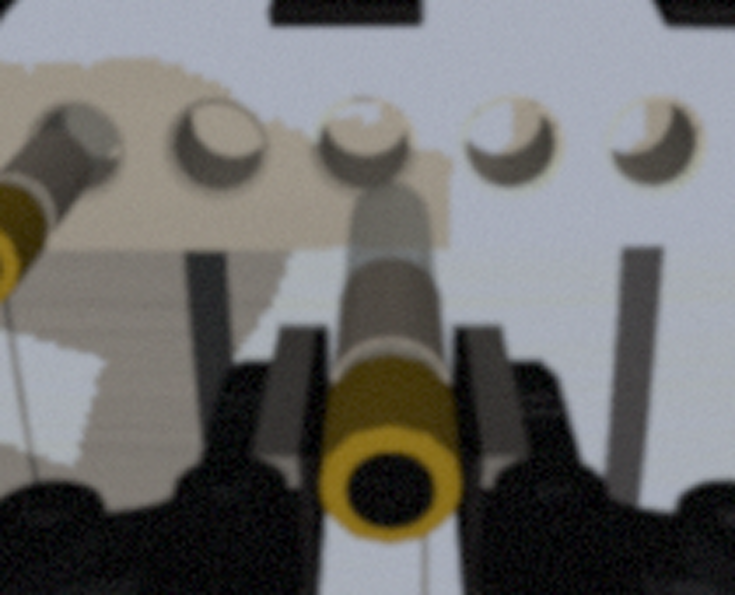

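Call:
play_rows --travel '[[0.25,0.6,0],[0,0,0],[0,0,0]]' --rotation '[[0,-0.009,0.005],[0,0,0],[0,0,0]]' --claw '[1,1,1]'

```text
time_s: 47.97
position: [0.5571, -0.0455, 0.1444]
tool_rot: [[0.003, -0.009, -1.0], [0.001, -1.0, 0.009], [-1.0, -0.001, -0.003]]
ft_force: [-0.3, -0.7, -0.4]
grip_width: 0.0168
```

Call:
play_rows --travel '[[0,0,-0.8],[0,0,-1.2],[0,0,-1.2],[0,0,-0.8],[0,0,-0.4],[0,0,0]]' --rotation '[[0,0,0],[0,0,0],[0,0,0],[0,0,0],[0,0,0],[0,0,0]]' --claw '[1,1,1,1,1,1]'

```text
time_s: 48.47
position: [0.5576, -0.045, 0.0984]
tool_rot: [[0.006, -0.007, -1.0], [-0.0, -1.0, 0.007], [-1.0, 0.0, -0.006]]
ft_force: [-0.3, 0.1, -0.4]
grip_width: 0.0171
```

Call:
play_rows --travel '[[0,0,-0.5],[0,0,-0.3],[0,0,-0.1],[0,0,0]]' --rotation '[[0,0,0],[0,0,0],[0,0,0],[0,0,0]]' --claw '[1,1,1,1]'

```text
time_s: 48.8
position: [0.5581, -0.0451, 0.0892]
tool_rot: [[0.008, -0.007, -1.0], [-0.001, -1.0, 0.007], [-1.0, 0.001, -0.008]]
ft_force: [-0.4, 0.1, 0.3]
grip_width: 0.0172
```

Call:
play_rows --travel '[[-0.1,0,-0.4],[0,0,-0.2],[0,0,0]]' --rotation '[[0,0.008,0],[0,0,0],[0,0,0]]' --claw '[1,1,1]'

```text
time_s: 49.05
position: [0.5573, -0.0452, 0.0833]
tool_rot: [[0.0, -0.007, -1.0], [-0.001, -1.0, 0.007], [-1.0, 0.001, -0.0]]
ft_force: [0.1, -0.1, 0.2]
grip_width: 0.0171
```

Call:
play_rows --travel '[[0,0,0],[0,0,0],[0,0,0],[0,0,0],[0,0,0],[0,0,0],[0,0,1],[0,0,3],[0,0,4],[0,0,3],[0,0,0],[0,0,0]]' --rotation '[[0,0,0],[0,0,0],[0,0,0],[0,0,0],[0,0,0],[0,0,0],[0,0,0],[0,0,0],[0,0,0],[0,0,0],[0,0,0],[0,0,0]]' --claw '[1,1.8,2.3,3,4,4,4,4,4,4,4,4]'

```text
time_s: 50.05
position: [0.556, -0.0448, 0.2013]
tool_rot: [[0.0, -0.007, -1.0], [-0.001, -1.0, 0.007], [-1.0, 0.001, -0.0]]
ft_force: [1.1, -0.9, -0.5]
grip_width: 0.0399
```

```bash
python3 - <<'E'
from h import *
s=env.observe(); print(s['position'],s['tool_rot'].round(3))
im,I=snap('wrist','w25')
E
```

```text
[ 0.55600055 -0.04480817  0.20133694] [[ 0.    -0.007 -1.   ]
 [-0.001 -1.     0.007]
 [-1.     0.001 -0.   ]]
```

View pics/w25.png

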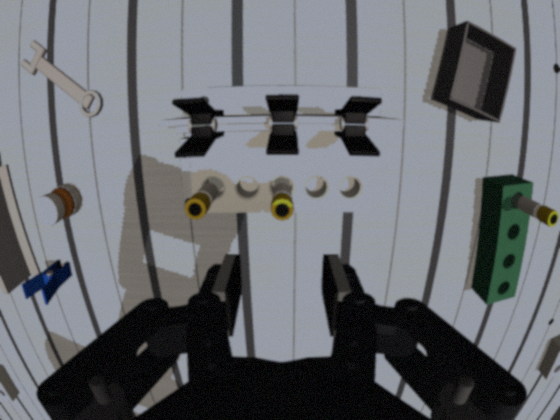

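Call:
play_rows --travel '[[-0.1,-2.5,0.2],[-0.1,-2.6,0],[-0.1,-2.6,0],[-0.1,-2.6,0],[-0.1,-2.6,0],[-0.1,-2.6,0],[-0.1,-2.6,0],[-0.1,-2.6,0],[-0.1,-2.6,0],[-0.1,-2.2,0],[0,0,0],[0,0,0]]' --rotation '[[0,0,0.04],[0,0,0.04],[0,0,0.03],[0,0,0],[0,0,0],[0,0,0],[0,0,0],[0,0,0],[0,0,0],[0,0,0],[0,0,0],[0,0,0]]' --claw '[4,4,4,4,4,4,4,4,4,4,4,4]'

```text
time_s: 51.1
position: [0.5398, -0.3087, 0.1914]
tool_rot: [[-0.018, 0.111, -0.994], [0.012, -0.994, -0.111], [-1.0, -0.014, 0.016]]
ft_force: [-0.3, 0.8, 0.9]
grip_width: 0.04
```

Call:
play_rows --travel '[[0.5,-1.1,0],[0,0,0],[0,0,0],[0,0,-2],[0,0,-2],[0,0,-1],[0,0,-0.5],[0,0,0],[0,0,0]]' --rotation '[[-0.012,-0.018,0],[0,0,0],[0,0,0],[0,0,0],[0,0,0],[0,0,0],[0,0,0],[0,0,0],[0,0,0]]' --claw '[4,4,4,4,4,4,4,4,4]'

```text
time_s: 51.85
position: [0.5467, -0.3148, 0.1344]
tool_rot: [[0.002, 0.117, -0.993], [-0.0, -0.993, -0.117], [-1.0, 0.001, -0.002]]
ft_force: [0.6, -0.4, 0.6]
grip_width: 0.04
```

```bash
python3 - <<'E'
from h import *
s=env.observe(); print(s['position'],s['tool_rot'].round(3))
im,I=snap('wrist','w26')
E
```

```text
[ 0.5466559  -0.31475892  0.13438838] [[ 0.002  0.117 -0.993]
 [-0.    -0.993 -0.117]
 [-1.     0.001 -0.002]]
```

View pics/w26.png

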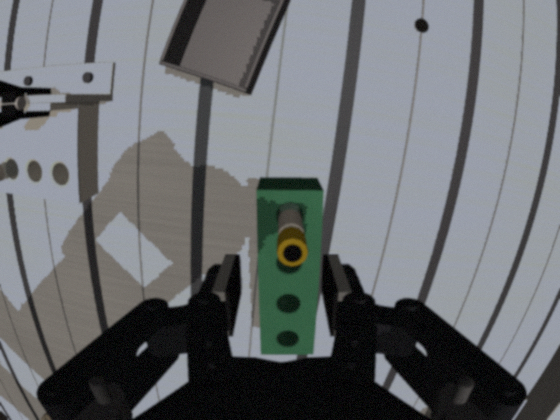

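Call:
play_rows --travel '[[-0.15,-0.5,0],[0,0,0],[0,0,0],[0,0,-1.5],[0,0,-1.5],[0,0,-0.8],[0,0,-0.4],[0,0,0],[0,0,0]]' --rotation '[[0,0,-0.006],[0,0,0],[0,0,0],[0,0,0],[0,0,0],[0,0,0],[0,0,0],[0,0,0],[0,0,0]]' --claw '[4,4,4,4,4,4,4,4,4]'

```text
time_s: 52.65
position: [0.5467, -0.3221, 0.0964]
tool_rot: [[0.01, 0.11, -0.994], [-0.007, -0.994, -0.11], [-1.0, 0.008, -0.009]]
ft_force: [0.3, -0.1, 0.1]
grip_width: 0.04
```

Call:
play_rows --travel '[[-0.2,0.1,0],[0,0,0],[0,0,-0.8],[0,0,-0.5],[0,0,0],[0,0,0]]' --rotation '[[0.007,0.01,0],[0,0,0],[0,0,0],[0,0,0],[0,0,0],[0,0,0]]' --claw '[4,4,4,4,4,4]'

```text
time_s: 53.15
position: [0.5452, -0.3216, 0.0843]
tool_rot: [[0.002, 0.11, -0.994], [-0.002, -0.994, -0.11], [-1.0, 0.002, -0.001]]
ft_force: [-0.8, -0.3, 1.0]
grip_width: 0.0401
```

Call:
play_rows --travel '[[0,0,0],[0,0,0],[0,0,0],[0,0,0],[0,0,0],[0,0,0],[0,0,2],[0,0,3.5],[0,0,3.5],[0,0,2],[0,0,0],[0,0,0]]' --rotation '[[0,0,0],[0,0,0],[0,0,0],[0,0,0],[0,0,0],[0,0,0],[0,0,0],[0,0,0],[0,0,0],[0,0,0],[0,0,0],[0,0,0]]' --claw '[3,2,1,1,1,1,1,1,1,1,1,1]'

```text
time_s: 54.15
position: [0.5438, -0.3205, 0.1975]
tool_rot: [[-0.001, 0.11, -0.994], [0.001, -0.994, -0.11], [-1.0, -0.001, 0.001]]
ft_force: [0.5, 0.1, 0.2]
grip_width: 0.0171
```

Call:
play_rows --travel '[[0.2,2.4,0],[0.2,2.4,0],[0.2,2.4,0],[0.2,2.4,0],[0.2,2.4,0],[0.2,2.4,0],[0.2,2.4,0],[0,2.4,0],[0,0,0],[0,0,0],[0,0,0]]' --rotation '[[0,0,-0.04],[0,0,-0.04],[0,0,-0.03],[0,0,0],[0,0,0],[0,0,0],[0,0,0],[0,0,0],[0,0,0],[0,0,0],[0,0,0]]' --claw '[1,1,1,1,1,1,1,1,1,1,1]'

```text
time_s: 55.07
position: [0.5522, -0.1189, 0.1818]
tool_rot: [[-0.022, -0.008, -1.0], [0.012, -1.0, 0.008], [-1.0, -0.012, 0.022]]
ft_force: [0.5, 0.3, -0.3]
grip_width: 0.0173
```

Call:
play_rows --travel '[[0.4,0.6,0],[0,0,0],[0,0,0],[0,0,-1.2],[0,0,-1.2],[0,0,-0.8],[0,0,0],[0,0,0]]' --rotation '[[-0.012,-0.024,0],[0,0,0],[0,0,0],[0,0,0],[0,0,0],[0,0,0],[0,0,0],[0,0,0]]' --claw '[1,1,1,1,1,1,1,1]'

```text
time_s: 55.73
position: [0.5555, -0.1196, 0.146]
tool_rot: [[-0.002, -0.015, -1.0], [0.0, -1.0, 0.015], [-1.0, -0.0, 0.002]]
ft_force: [-0.2, -0.2, -0.3]
grip_width: 0.0172
```

```bash
python3 - <<'E'
from h import *
s=env.observe(); print(s['position'],s['tool_rot'].round(3),s['qvel'].round(2))
im,I=snap('wrist','w27')
cv2.imwrite('pics/w27c.png',cv2.resize(im[160:330,170:380,::-1],None,fx=3.5,fy=3.5,interpolation=cv2.INTER_CUBIC))
p=env.observe()['position']
print('well',proj(I,(.5563,-.1133,.036),True),'foot sphere',proj(I,(p[0],p[1],p[2]-.066),True))
E
```

```text
[ 0.55547954 -0.11959557  0.14602876] [[-0.002 -0.015 -1.   ]
 [ 0.    -1.     0.015]
 [-1.    -0.     0.002]] [-0.75  0.81  0.39 -0.02 -0.14 -0.14]
well (np.float64(273.8909950573717), np.float64(202.16488529438445)) foot sphere (np.float64(281.7598523459509), np.float64(221.99665948483116))
```

View pics/w27c.png

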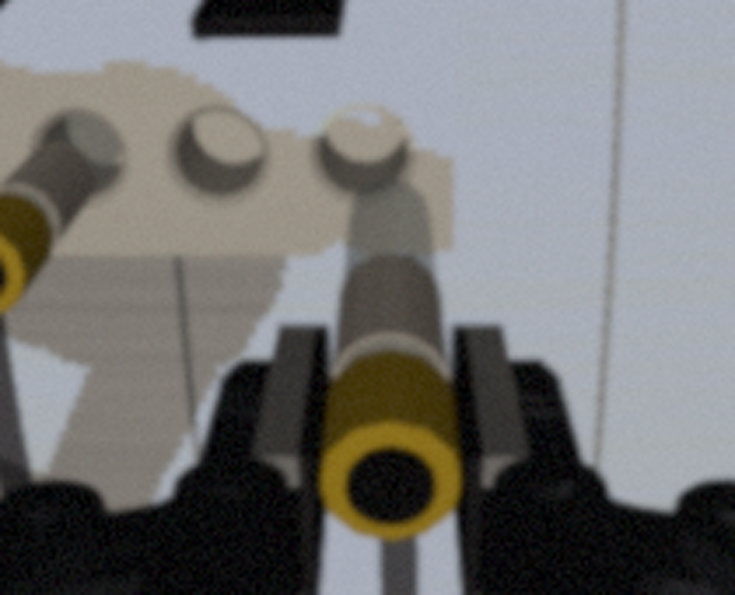

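Call:
play_rows --travel '[[0.1,0.6,0],[0,0,0],[0,0,0]]' --rotation '[[0,-0.002,0.006],[0,0,0],[0,0,0]]' --claw '[1,1,1]'

```text
time_s: 56.03
position: [0.557, -0.1136, 0.1473]
tool_rot: [[0.002, -0.009, -1.0], [-0.0, -1.0, 0.009], [-1.0, 0.0, -0.002]]
ft_force: [1.3, 1.0, -0.4]
grip_width: 0.0169
```

Call:
play_rows --travel '[[0,0,-0.8],[0,0,-1.2],[0,0,-1.2],[0,0,-1],[0,0,-0.5],[0,0,0]]' --rotation '[[0,0,0],[0,0,0],[0,0,0],[0,0,0],[0,0,0],[0,0,0]]' --claw '[1,1,1,1,1,1]'

```text
time_s: 56.53
position: [0.5574, -0.1131, 0.0983]
tool_rot: [[0.005, -0.007, -1.0], [-0.002, -1.0, 0.007], [-1.0, 0.002, -0.005]]
ft_force: [-0.3, 0.1, -0.7]
grip_width: 0.0169
```

Call:
play_rows --travel '[[0,0,-0.5],[0,0,-0.3],[0,0,-0.1],[0,0,0]]' --rotation '[[0,0.003,0],[0,0,0],[0,0,0],[0,0,0]]' --claw '[1,1,1,1]'

```text
time_s: 56.87
position: [0.5579, -0.1132, 0.0891]
tool_rot: [[0.003, -0.007, -1.0], [-0.002, -1.0, 0.007], [-1.0, 0.002, -0.003]]
ft_force: [-1.1, 0.5, -0.3]
grip_width: 0.017
```

Call:
play_rows --travel '[[-0.1,0,-0.4],[0,0,-0.2],[0,0,0]]' --rotation '[[0,0.003,0],[0,0,0],[0,0,0]]' --claw '[1,1,1]'

```text
time_s: 57.12
position: [0.5572, -0.1134, 0.0833]
tool_rot: [[0.001, -0.007, -1.0], [-0.003, -1.0, 0.007], [-1.0, 0.003, -0.001]]
ft_force: [-0.5, -0.3, 1.0]
grip_width: 0.017
```

Call:
play_rows --travel '[[0,0,0],[0,0,0],[0,0,0],[0,0,0],[0,0,0],[0,0,0],[0,0,1],[0,0,3],[0,0,4],[0,0,3],[0,0,0],[0,0,0]]' --rotation '[[0,0,0],[0,0,0],[0,0,0],[0,0,0],[0,0,0],[0,0,0],[0,0,0],[0,0,0],[0,0,0],[0,0,0],[0,0,0],[0,0,0]]' --claw '[1,1.8,2.3,3,4,4,4,4,4,4,4,4]'

```text
time_s: 58.12
position: [0.5559, -0.1128, 0.2013]
tool_rot: [[0.001, -0.007, -1.0], [-0.003, -1.0, 0.007], [-1.0, 0.003, -0.001]]
ft_force: [-0.2, 0.6, 0.1]
grip_width: 0.0402
```

Call:
play_rows --travel '[[-3,0,1],[-4,0,0],[-4,0,0],[-3,0,0],[0,0,0],[0,0,0]]' --rotation '[[0,0,0],[0,0,0],[0,0,0],[0,0,0],[0,0,0],[0,0,0]]' --claw '[4,4,4,4,4,4]'

```text
time_s: 58.62
position: [0.4092, -0.1111, 0.2092]
tool_rot: [[-0.002, -0.006, -1.0], [-0.002, -1.0, 0.006], [-1.0, 0.002, 0.002]]
ft_force: [1.1, -0.6, 0.6]
grip_width: 0.0399
```

```bash
python3 - <<'E'
from h import *
s=env.observe(); print(s['position'],s['tool_rot'].round(3))
im,I=snap('wrist','w28')
im,I=snap('scene','s9')
cv2.imwrite('pics/s9c.png',cv2.resize(im[180:320,180:380,::-1],None,fx=3.8,fy=3.8,interpolation=cv2.INTER_CUBIC))
im,I=snap('top','t9')
cv2.imwrite('pics/t9c.png',cv2.resize(im[170:290,260:470,::-1],None,fx=3.8,fy=3.8,interpolation=cv2.INTER_CUBIC))
E
```

```text
[ 0.40920763 -0.11107866  0.20919653] [[-0.002 -0.006 -1.   ]
 [-0.002 -1.     0.006]
 [-1.     0.002  0.002]]
```

View pics/w28.png

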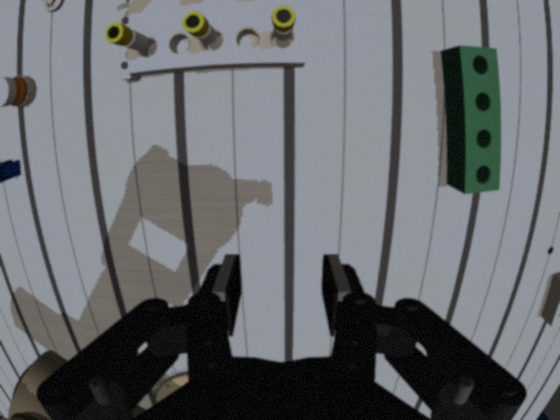

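View pics/s9c.png

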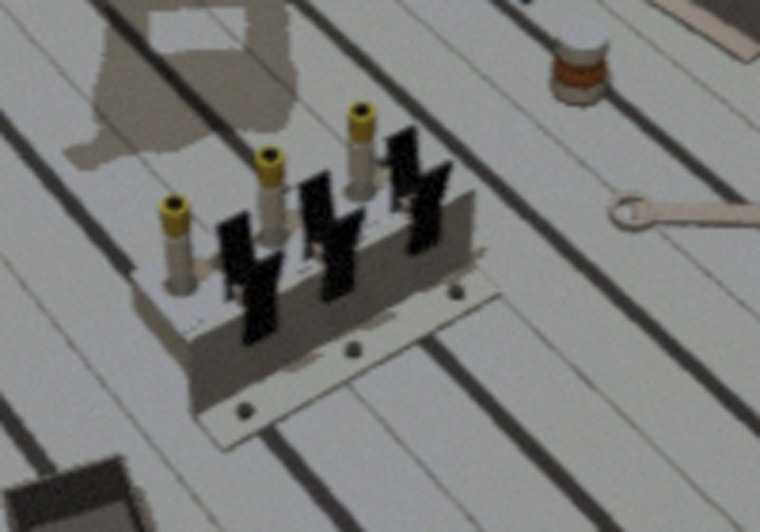

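View pics/t9c.png

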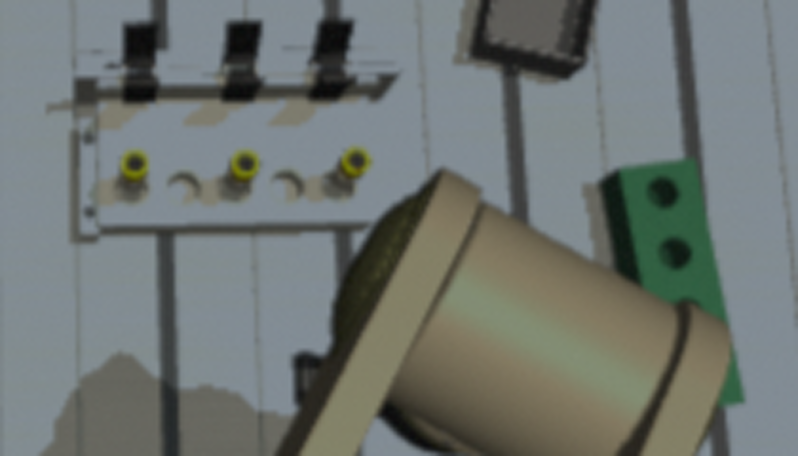

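```bash
python3 - <<'E'
from h import *
print(env.close_job())
E
```

```text
the job is handed in; nothing more can be done
None
```

The job is handed in, at about 59 s of the 210 s allowed. No verdict was reported.

- **Rack:** It is pushed home against the rear fence and the side stop. My first push slid the open fingers onto the top of the rack, so I backed off and pushed again lower down. The last views show no gap at either stop. The wells measured x 0.555–0.556, y +0.023 / −0.045 / −0.113, within about 1 mm of where a home rack puts them.
- **Clips:** All three black clips from the bar are over the flange and fence together, at about y +60, 0 and −57 mm along the edge. Each was pressed down until the barrel touched: about 40 N and 26 N on the first two. The third read 8 N, then got a further 2 mm push I did not measure. By tool height they sat 1–2 mm below where I expected contact. The blue and yellow look-alikes were left alone.
- **Tubes:** The green rack held three. They stand upright in the first, third and fifth wells of the white rack, and the green rack is empty.
- **Final state:** The gripper is open and clear of everything. The jar and capbox show no change in the last pictures, which show only parts of the wrench, blue clip and bar and none of the yellow clips. I did not measure any of them again.

The rack was not knocked aside at any point I could see. The highest tool forces were about 56 N in the final rack push and about 43 N seating the first clip. Both were applied through the fingers or a held clip, and both stayed under the 120 N wrist limit. The force reading does not show whether any other part of the gripper touched the rack during the first push.

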